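# Lay the corn spit on the hob stand and let it down by the ratchet pawl

## Robot

A 6-joint arm with a two-finger parallel gripper is mounted at the origin on a cart in front of the work surface, level with it; the furniture and walls round the work are solid. World frame = base frame: x ahead of the robot, y to its left, z up, the work surface at z = 0. Lengths are in m, angles in rad, forces in N, time in s.
With the tool pointing down it reaches from about 0.25 to 0.775 m from the base axis. Payload 8.9 kg.
Tool frame: the origin (TCP) lies at the very end of the fingers, on their centre line; the grasp point (between the pads) lies 19 mm behind it; z points along the fingers, y is the direction in which the jaws open and shut (so a half turn about z gives the same grasp; the last joint's range is limited). The gripper opens to 85 mm and grips with 20 to 120 N. Pads are 22 mm wide; open, the fingers measure 114 mm over their backs; the gripper's body (76 mm by 85 mm) begins 54 mm behind the grasp point. The pads swing forward as they close: fully open they stand 13 mm farther back than shut.
Start: joints at [-1.307, 0.291, -0.153, 1.127, 0, 1.431], TCP at [0.206, -0.483, 0.231] pointing down, gripper open.
Joint ranges: [-2.52, 2.52], [-0.91, 1.74], [-1.3, 1.37], [-1.96, 2.02], [-1.52, 1.47], [-3.14, 3.14]. Speed limits (rad/s): [2.22, 2.22, 2.79, 3.14, 3.14, 3.14].

## Interface

Orientations are given as a unit quaternion [w, x, y, z].
In Python, from bench import arm gives the robot as it stands.
- The arm moves only by the tool drive_tool, never from a script. Its argument "rows" is a list of rows, each an object with "linear": the shift along the tool's x, y, z in cm, a list of three; "twist": the turn, a rotation vector about the tool's x, y, z in rad, a list of three; "gripper": the finger opening in cm, from 0 to 8.54. A call has exactly 5 rows; each row is the pose to reach, as a shift and turn from the pose commanded when the call began, along the tool's axes at that moment; what a row does not reach only later rows make up. A row lasts 1/10 s, in which the tool goes at most 50 mm and 8.59 degrees, less where a joint would pass 70% of its speed; a pose out of reach is approached as far as the arm can. A call with a gripper value outside its range is refused whole. The fingers move at their own pace and stop on an object; "force" is the grip in N (left out, the last holds). Time passes only in rows, so rows that repeat a pose let the fingers close, or fill a call up. It gives the time, the measured TCP pose, the force and the opening at its end, in the units of the state.
- arm.read_state(): the state, without advancing time (a new reading comes with each control period).
- arm.grab_frame(name): name is "scene" or "top" or "wrist"; returns the picture (400x640x3 uint8, blue, green, red); there is no depth.
- arm.camera_model(name): a dict with "fx", "fy", "cx", "cy" (pixels), "D" ([k1, k2, p1, p2, k3] as OpenCV has them; the pictures are not rectified), "T" (4x4, takes a point from camera to world coordinates). Camera axes: x right, y up, looking along -z (the intrinsics and any distortion apply to the point x, -y, -z); pixel columns grow to the right and rows downward; lengths in m; the calibration is good to about 2 mm. A picture is of the moment at which its call begins: read the wrist's pose just before it. camera_model takes no time and is no camera call; for the wrist camera it gives the pose at the moment of the call.
- arm.close_job(): hands the job in, once; it reports no verdict.
The state is a dict: "t": time; "joints": joint angles; "dq": joint speeds; "joint_torque": joint torques, N m; "tool_pos": TCP position; "orientation": TCP orientation; "ft_force": force on the tool from outside, world axes, zero at the start; "ft_torque": the same for the moment, N m; "width": opening from 0.0 (shut) to 1.0 (fully open).
Only numpy, scipy, OpenCV 4.12 (cv2) and the standard library are available. Lean on these libraries where they do the work, as an engineer would, in place of code of your own. Each camera call takes 0.05 s, during which the arm holds its last target.

## Task

Lay the corn-cob spit across the two notched arms of the spit stand on the hob. Then lift the red pawl off its ratchet by pressing its thumb plate, let the crank run back slowly under the load, and let the pawl drop back in so that the lift is held with its pointer about level with the red marker clip (the nearest tooth). Leave the other kitchen things where they are.

Things in the scene. Friction and masses are not known exactly. Their poses are not given: they have to be found in the camera images.
- spit_center (a point): Loose spit, 200 mm long, 0.2 kg: steel rod 8 mm thick along its y axis, yellow corn cob (38 mm across, 80 mm long) in the middle between two 46 mm square steel plates (42 mm either side of the middle) on which it lies; a wooden knob (20 mm thick, 82 to 102 mm out) at +y, bare tip at -y. Point: centre of the cob, on the axis, 23 mm above the worktop. Grip across the cob; lay either way round.
- cradle (a point): Lift of the fixed stand: two level arms pointing forward (-x here) with V notches open upward, 35 mm wide at the mouth, at y = +-65 mm (arms 10 mm thick). Point: midway between the notches, where the spit's centre belongs, rod along y. Notch lips (highest parts) are 12 mm above it; a crossbar joins the arms 95 mm behind. 160 mm above the hob at the lowest stop, 239 at the start.
- thumb_plate (a point): Centre of the top of the pawl's red thumb plate (38 x 36 mm), 185 mm to -y and 17 mm to -x of the cradle (its frame), 168 mm above the hob when engaged. The pawl's pin is 90 mm behind (+x) and 7.5 mm below. Pressing the plate down 20 to 38 mm (springy, 1.5 to 4 N) lifts the nose clear; let go, it springs back in. The crank turns well behind it, clear of the hand.
- pawl (a joint): Angle of the pawl in rad: 0 = nose fully down between two teeth, about 0.2 and more = nose clear of the teeth, 0.45 = end stop.
- lift (a joint): Height of the lift above its lowest stop, m (0 to 0.095). The pawl holds it at each multiple of 0.0157 (one tooth); at the start it is held on tooth 5 (0.0785). Pawl lifted: it sinks by itself, damped, at 7 to 16 mm/s; pawl let go: it stops at the next tooth below.
- crank (a joint): Crank angle, rad, geared to the lift: height = 0.02 x angle; it runs back (falls) as the lift sinks. 50 mm arm with a black knob on the outer right side of the stand, behind the thumb plate. It need not be touched; do not count on winding it up again.
- salt_shaker: Glass salt shaker with a grey top, 44 x 44 x 90 mm, a bystander on the worktop. Origin at its underside.
- jam_jar: Red jam jar with a grey lid, 66 mm wide, 108 mm high, a bystander on the worktop. Origin at its underside.
- pink_dish: Pink dish, 156 x 129 x 58 mm, a bystander on the left front of the hob. Origin at its underside.
- pointer (a point): Red pointer tab (18 mm wide, 4 mm thick) on the lift's left end, next to the scale post; point at its middle, same height as the cradle point.
- mark (a point): Red marker clip (34 mm wide, 10 mm high, white centre line) on the fixed scale post at the stand's left, at its centre line; fixed, at a different height each time, 32 to 65 mm below the pointer at the start. The lift is to be held on the tooth that brings the pointer nearest to this height (within 8 mm is always possible).

How it is judged:
On the way, in this order (a step that is already met when the one before it is completed fails the run):
1. the spit lies in both notches of the raised lift, let go, with the pawl still engaged (distance between spit_center and cradle below 0.02 m and z of spit_center in the frame of cradle below 0.004 m and angle between the y axis of spit_center and the y axis of cradle, either way round below 0.08 rad and contact force between the fingers and anything else below 0.3 N and value of joint lift above 0.07 m and value of joint pawl below 0.1 rad), for 0.2 s.
2. the pawl is lifted clear of the ratchet and the lift sinks (value of joint pawl above 0.17 rad and velocity of joint lift below -0.004 m/s), for 0.1 s.
At the end, for the whole second after the job is handed in: The lift rests with its pointer within 10.5 mm of the marker's height, held by the pawl (nose down, within 0.08 rad). The spit lies in both notches: centre within 20 mm of the middle between them, at most 4 mm above its seat, in line within 0.08 rad (z of pointer in the frame of mark between -0.0105 and 0.0105 m and velocity of joint lift between -0.002 and 0.002 m/s and value of joint pawl below 0.08 rad and distance between spit_center and cradle below 0.02 m and z of spit_center in the frame of cradle below 0.004 m and angle between the y axis of spit_center and the y axis of cradle, either way round below 0.08 rad); the robot touches nothing.
It fails at once if the lift came down faster than 60 mm/s instead of slowly (velocity of joint lift below -0.06 m/s).
It fails at once if a bystander was moved more than 30 mm (distance of any of salt_shaker, jam_jar, pink_dish from where it was at the start of the episode above 0.03 m).
It also fails if it takes over 61 s, if anything falls off the work surface, if the arm or the gripper's body presses on something with over 40 N, if the wrist force passes 120 N, or if a joint passes its speed limit or range.

## Working session

There is one attempt and no reset: what is moved stays moved. The work goes in short steps, Python scripts to look and compute and a tool call to move; the robot and the scene stay as the last step left them, time stands still between calls to the robot, and variables do not carry over. Pictures are saved under pics/ and viewed, and the job is handed in when it is done.

Besides the shell and the picture viewer there is one more tool, called in YAML: its name, and indented under it one key for each argument. drive_tool: Moves the arm, as the interface text tells. Its arguments: {"type":"object","properties":{"rows":{"type":"array","items":{"type":"object","properties":{"linear":{"type":"array","items":{"type":"number"}},"twist":{"type":"array","items":{"type":"number"}},"gripper":{"type":"number"}}}},"force":{"type":"number"}},"required":["rows"]}

```bash
mkdir -p pics; ls
python3 - <<'E'
from bench import arm
import cv2, json
s=arm.read_state(); print(s)
for n in ("scene","top","wrist"):
    m=arm.camera_model(n); print(n,m)
    cv2.imwrite(f"pics/{n}0.png",arm.grab_frame(n))
E
```

```text
pics
{'t': 0.0, 'joints': array([-1.30729771e+00,  2.91320547e-01, -1.54123432e-01,  1.12675057e+00,
        3.44495785e-05,  1.43153162e+00]), 'dq': array([ 0.00034462, -0.0013183 ,  0.00018793, -0.00017652, -0.00033174,
       -0.00164398]), 'joint_torque': array([-1.45678940e-03, -5.37142861e+01,  3.31370652e+01,  1.58774742e-02,
       -4.91505361e-04, -9.32511455e-06]), 'tool_pos': array([ 0.20568981, -0.4825278 ,  0.2307125 ]), 'orientation': array([-6.98832094e-04,  9.79790911e-01,  2.00023201e-01, -2.62071727e-05]), 'ft_force': array([-0.82231279,  0.09311129, -0.41749693]), 'ft_torque': array([-0.01248768,  0.02218974,  0.00515114]), 'width': 1.0003661578604583}
scene {'fx': 500.0972856447297, 'fy': 500.0972856447297, 'cx': 328.3817603712497, 'cy': 199.42604986068307, 'D': array([0.00241057, 0.        , 0.        , 0.        , 0.        ]), 'T': array([[-0.53431678,  0.43956588, -0.72200237, -0.51061739],
       [-0.84521424, -0.2888317 ,  0.44965446,  0.88884448],
       [-0.01088441,  0.8505046 ,  0.52585497,  0.96621216],
       [ 0.        ,  0.        ,  0.        ,  1.
[... 178 characters left out ...]
 0.        ]), 'T': array([[ 0.01223726,  0.99124037, -0.13150201,  0.42000835],
       [-0.99974528,  0.01462294,  0.01719143,  0.20495785],
       [ 0.01896379,  0.13125813,  0.99116683,  1.58906282],
       [ 0.        ,  0.        ,  0.        ,  1.        ]])}
wrist {'fx': 347.050312647383, 'fy': 347.050312647383, 'cx': 317.9235122763702, 'cy': 196.2157621757053, 'D': array([-0.05342352,  0.        ,  0.        ,  0.        ,  0.        ]), 'T': array([[ 0.39227736,  0.88175246,  0.26197532,  0.27171109],
       [-0.91984436,  0.37671103,  0.10943108, -0.45359102],
       [-0.00219787, -0.28390386,  0.95885023,  0.37341324],
       [ 0.        ,  0.        ,  0.        ,  1.        ]])}
```

View pics/scene0.png

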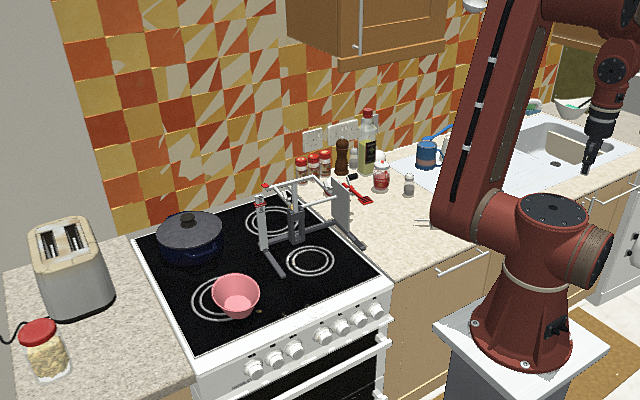

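View pics/top0.png

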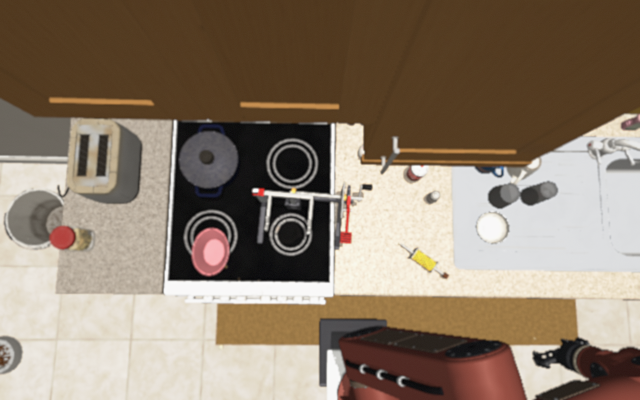

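View pics/wrist0.png

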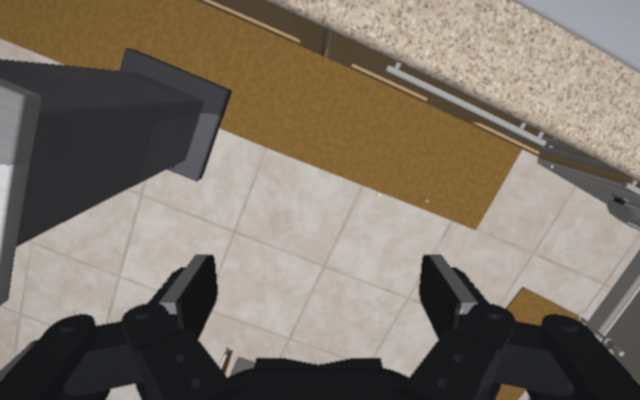

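Top view: the spit is at about (425,260) with its knob at (446,274), the thumb plate at (346,238), and the stand around (300,210). I'll zoom in for measuring.

Run:
```python
import cv2
a=cv2.imread("pics/top0.png")
cv2.imwrite("pics/top0z.png",cv2.resize(a[160:290,230:470],None,fx=3.3,fy=3.3,interpolation=cv2.INTER_CUBIC))
a=cv2.imread("pics/scene0.png")
cv2.imwrite("pics/scene0z.png",cv2.resize(a[140:290,240:440],None,fx=4,fy=4,interpolation=cv2.INTER_CUBIC))
```

```text
(no output)
```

View pics/top0z.png

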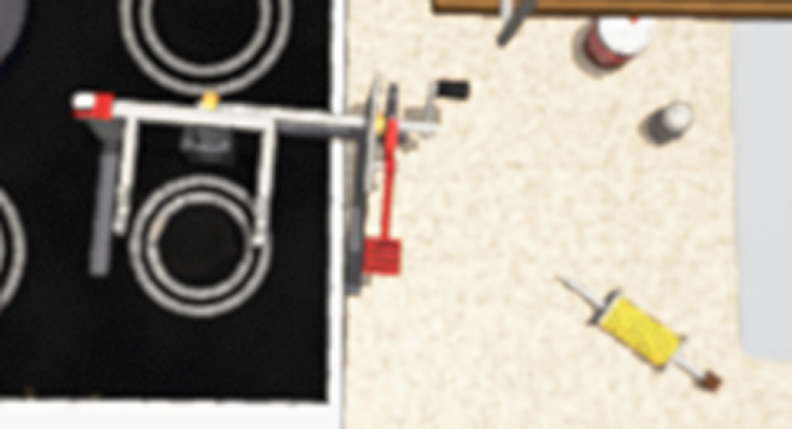

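View pics/scene0z.png

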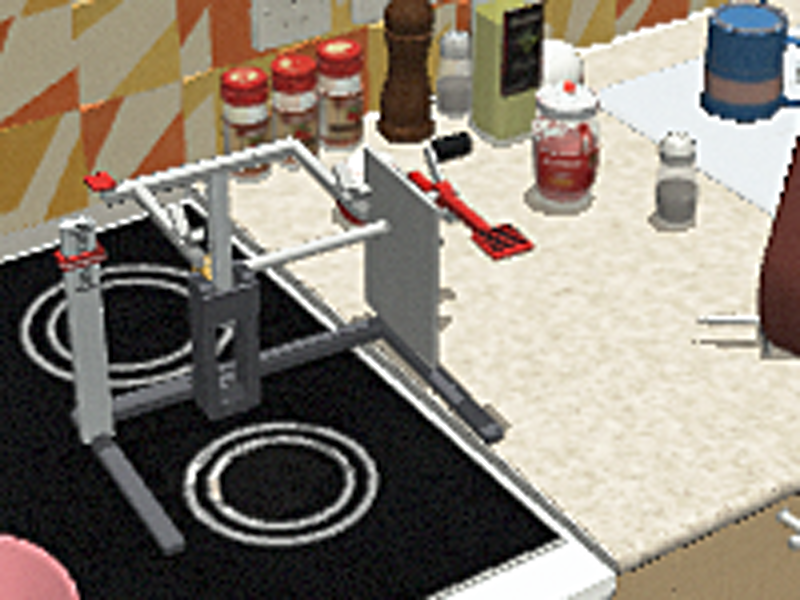

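```bash
cat > h.py <<'E'
from bench import arm
import numpy as np, cv2
def ray(m,px):
    K=np.array([[m['fx'],0,m['cx']],[0,m['fy'],m['cy']],[0,0,1]])
    u=cv2.undistortPoints(np.array([[px]],float),K,np.array(m['D']))[0,0]
    T=np.array(m['T']); d=T[:3,:3]@np.array([u[0],-u[1],-1.]); return T[:3,3],d/np.linalg.norm(d)
def plane(m,px,z):
    o,d=ray(m,px); return o+d*(z-o[2])/d[2]
def tri(m1,p1,m2,p2):
    o1,d1=ray(m1,p1);o2,d2=ray(m2,p2)
    A=np.stack([d1,-d2],1); s=np.linalg.lstsq(A,o2-o1,rcond=None)[0]
    a=o1+s[0]*d1;b=o2+s[1]*d2; return (a+b)/2,np.linalg.norm(a-b)
def proj(m,P):
    T=np.array(m['T']); q=T[:3,:3].T@(np.array(P)-T[:3,3])
    K=np.array([[m['fx'],0,m['cx']],[0,m['fy'],m['cy']],[0,0,1]])
    return cv2.projectPoints(np.array([[q[0],-q[1],-q[2]]]),np.zeros(3),np.zeros(3),K,np.array(m['D']))[0].ravel()
def blobs(img,lo,hi,roi=None,amin=4):
    h=cv2.cvtColor(img,cv2.COLOR_BGR2HSV); mk=cv2.inRange(h,np.array(lo),np.array(hi))
    if lo[0]==0: mk|=cv2.inRange(h,np.array([170,lo[1],lo[2]]),np.array([180,hi[1],hi[2]]))
    if roi:
        z=np.zeros_like(mk); x0,y0,x1,y1=roi; z[y0:y1,x0:x1]=mk[y0:y1,x0:x1]; mk=z
    n,l,st,c=cv2.connectedComponentsWithStats(mk)
    return [(st[i].tolist(),c[i].round(2).tolist()) for i in range(1,n) if st[i][4]>=amin],l
E
python3 - <<'E'
from h import *
t=cv2.imread("pics/top0.png");s=cv2.imread("pics/scene0.png")
for im,roi in((t,(230,160,380,260)),(s,(240,160,400,230))):
    for b in blobs(im,[0,140,90],[8,255,255],roi)[0]: print(b)
    print()
b,l=blobs(t,[20,120,90],[35,255,255],(380,220,470,290),20)
mt=arm.camera_model('top');ms=arm.camera_model('scene')
for st,c in b:
    print('cob',st,c,plane(mt,c,0.027))
print('tip',plane(mt,(230+558/3.3,160+277/3.3),.023),'knob',plane(mt,(230+709/3.3,160+381/3.3),.025))
print('plate edges')
P,e=tri(mt,(345.8,237.9),ms,(366,200));print('plate',P,e)
P,e=tri(mt,(261.8,191.8),ms,(265,185));print('ptr',P,e)
# arm tips
P,e=tri(mt,(230+259/3.3,160+242/3.3),ms,(240+386/4,140+228/4));print('Rarm tip',P,e)
P,e=tri(mt,(230+121/3.3,160+233/3.3),ms,(240+0/4,140+0/4));print('Larm tip?',P,e)
E
```

```text
([252, 188, 13, 8, 52], [259.37, 192.06])
([340, 196, 11, 47, 189], [346.04, 226.69])

([295, 160, 12, 6, 66], [300.74, 162.44])
([308, 160, 11, 4, 32], [312.97, 161.0])
([381, 161, 3, 2, 5], [381.8, 161.4])
([327, 168, 3, 2, 5], [327.8, 168.6])
([385, 171, 2, 3, 5], [385.4, 171.8])
([314, 173, 4, 2, 6], [315.5, 173.33])
([375, 177, 14, 11, 78], [381.0, 182.58])
([261, 183, 8, 5, 26], [264.62, 184.92])
([342, 183, 31, 22, 119], [358.26, 194.61])
([326, 192, 4, 4, 6], [327.17, 193.67])
([253, 202, 13, 4, 20], [259.05, 203.65])

cob [413, 251, 23, 20, 232] [423.98, 260.59] [ 0.45850486 -0.1775845   0.027     ]
tip [ 0.51594793 -0.09143362  0.023     ] knob [ 0.40787774 -0.25020939  0.025     ]
plate edges
plate [0.52498427 0.10796296 0.16371888] 0.002013769970345226
ptr [0.65936531 0.37479238 0.23609731] 0.004598504701629041
Rarm tip [0.52961589 0.22127382 0.210693  ] 0.01375953877348106
Larm tip? [0.55304183 0.40105217 0.42361418] 0.14731936892567626
```

```bash
cat >> h.py <<'E'
from scipy.spatial.transform import Rotation as R
def Rdown(yaw): # tool x horizontal at yaw, z down
    x=np.array([np.cos(yaw),np.sin(yaw),0]); z=np.array([0,0,-1.]); return np.stack([x,np.cross(z,x),z],1)
def todo(pos,Rt):
    s=arm.read_state(); q=s['orientation']; R0=R.from_quat([q[1],q[2],q[3],q[0]]).as_matrix()
    d=R0.T@(np.array(pos)-s['tool_pos'])*100; w=R.from_matrix(R0.T@Rt).as_rotvec()
    print('t',round(s['t'],2),'pos',s['tool_pos'].round(4),'| linear cm',d.round(2),'twist',w.round(3),'F',s['ft_force'].round(1),'w',round(s['width'],3),'j',s['joints'].round(2))
E
python3 - <<'E'
from h import *
mt=arm.camera_model('top');ms=arm.camera_model('scene')
T=lambda x,y:(230+x/3.3,160+y/3.3)
S=lambda x,y:(240+x/4,140+y/4)
for n,a,b in (('panel far top',T(377,80),S(365,150)),('panel near top',T(357,232),S(438,205)),('foot near',T(355,290),S(492,435)),('Lfoot',T(100,272),S(172,548))):
    print(n,tri(mt,a,ms,b))
todo([.46,-.175,.2],Rdown(np.radians(55.8)))
E
```

```text
panel far top (array([0.70294792, 0.11627992, 0.16128186]), np.float64(0.007752523456701782))
panel near top (array([0.55139655, 0.14098354, 0.19212355]), np.float64(0.01860347597737731))
foot near (array([0.50204194, 0.1278428 , 0.00098449]), np.float64(0.006393234119838589))
Lfoot (array([0.51779809, 0.40450835, 0.00227751]), np.float64(0.0069906493337626475))
t 0.15 pos [ 0.2057 -0.4827  0.2309] | linear cm [ 35.45 -18.34   3.11] twist [-0.001 -0.    -0.571] F [0.3 0.1 0.6] w 1.001 j [-1.31  0.29 -0.15  1.13  0.    1.43]
```

drive_tool:
  rows:
    - {"linear": [4, -2, 0], "twist": [0, 0, -0.12]}
    - {"linear": [8, -4.2, 0.5], "twist": [0, 0, -0.24]}
    - {"linear": [12, -6.3, 1], "twist": [0, 0, -0.36]}
    - {"linear": [16, -8.4, 1.5], "twist": [0, 0, -0.48]}
    - {"linear": [20, -10.3, 2], "twist": [0, 0, -0.57]}

```text
invalid input
```

Run:
```python
from h import *
todo([.46,-.175,.2],Rdown(np.radians(55.8)))
```

```text
t 0.15 pos [ 0.2057 -0.4827  0.2309] | linear cm [ 35.45 -18.34   3.11] twist [-0.001 -0.    -0.571] F [0.3 0.1 0.6] w 1.001 j [-1.31  0.29 -0.15  1.13  0.    1.43]
```

drive_tool:
  rows:
    - {"linear": [4, -2, 0], "twist": [0, 0, -0.12], "gripper": 8.5}
    - {"linear": [8, -4.2, 0.5], "twist": [0, 0, -0.24], "gripper": 8.5}
    - {"linear": [12, -6.3, 1], "twist": [0, 0, -0.36], "gripper": 8.5}
    - {"linear": [16, -8.4, 1.5], "twist": [0, 0, -0.48], "gripper": 8.5}
    - {"linear": [20, -10.3, 2], "twist": [0, 0, -0.57], "gripper": 8.5}

```text
t: 0.65
tool_pos: [0.3501, -0.3081, 0.2111]
orientation: [-0.0, 0.883, 0.469, 0.0]
ft_force: [0.6, 0.7, -0.3]
width: 0.991
```

Run:
```python
from h import *
todo([.46,-.175,.2],Rdown(np.radians(55.8)))
```

```text
t 0.65 pos [ 0.3501 -0.3081  0.2111] | linear cm [17.18  1.66  1.11] twist [-0.    -0.     0.003] F [ 0.6  0.7 -0.3] w 0.991 j [-0.88  0.19 -0.34  1.04  0.    1.29]
```

drive_tool:
  rows:
    - {"linear": [4, 0.4, 0.3], "twist": [0, 0, 0], "gripper": 8.5}
    - {"linear": [8, 0.8, 0.6], "twist": [0, 0, 0], "gripper": 8.5}
    - {"linear": [12, 1.2, 0.9], "twist": [0, 0, 0], "gripper": 8.5}
    - {"linear": [16, 1.6, 1.1], "twist": [0, 0, 0], "gripper": 8.5}
    - {"linear": [17.2, 1.7, 1.1], "twist": [0, 0, 0], "gripper": 8.5}

```text
t: 1.15
tool_pos: [0.4617, -0.1745, 0.1999]
orientation: [-0.0, 0.883, 0.469, 0.0]
ft_force: [-1.0, -0.3, 0.8]
width: 0.995
```

Run:
```python
from h import *
import pickle
m=arm.camera_model('wrist'); im=arm.grab_frame('wrist'); cv2.imwrite('pics/w1.png',im); pickle.dump(m,open('w1.pkl','wb'))
todo([.46,-.175,.2],Rdown(np.radians(55.8)))
for b in blobs(im,[20,120,90],[35,255,255],None,200)[0]: print(b,plane(m,b[1],.03))
```

```text
t 1.2 pos [ 0.4618 -0.1746  0.2   ] | linear cm [-0.14 -0.13 -0.  ] twist [-0.001 -0.001  0.002] F [ 0.2  1.2 -0.7] w 0.992 j [-0.51  0.25 -0.29  1.03  0.    1.66]
([298, 134, 46, 88, 3587], [320.04, 176.28]) [ 0.46213183 -0.17519681  0.03      ]
```

View pics/w1.png

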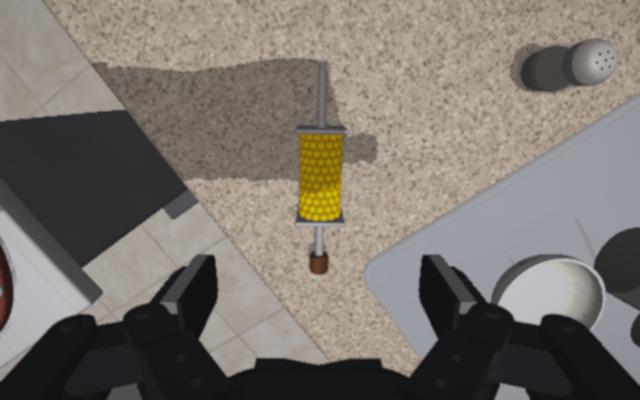

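Run:
```python
from h import *
import pickle
m=pickle.load(open('w1.pkl','rb'))
tip=plane(m,(323,62),.023);kn=plane(m,(318.2,263),.023)
d=tip-kn;L=np.linalg.norm(d);print(tip,kn,L,np.degrees(np.arctan2(d[1],d[0])), 'c',kn+d*(92/192))
a=plane(m,(321.5,129),.046);b=plane(m,(319.8,221),.046);print('plates',a,b,np.linalg.norm(a-b),(a+b)/2)
c=(kn+d*(96/196))
yaw=np.arctan2(d[1],d[0])
C=(a+b)/2; todo([C[0],C[1],.1],Rdown(yaw))
todo([C[0],C[1],.004],Rdown(yaw))
```

```text
[ 0.52029587 -0.09357133  0.023     ] [ 0.40904514 -0.25068235  0.023     ] 0.19251129256325522 54.69758718793287 c [ 0.46235278 -0.17539998  0.023     ]
plates [ 0.48806802 -0.13878245  0.046     ] [ 0.44065367 -0.20653854  0.046     ] 0.08269830081976344 [ 0.46436084 -0.17266049  0.046     ]
t 1.2 pos [ 0.4618 -0.1746  0.2   ] | linear cm [ 0.29  0.11 10.  ] twist [-0.001 -0.001  0.021] F [ 0.2  1.2 -0.7] w 0.992 j [-0.51  0.25 -0.29  1.03  0.    1.66]
t 1.2 pos [ 0.4618 -0.1746  0.2   ] | linear cm [ 0.28  0.11 19.6 ] twist [-0.001 -0.001  0.021] F [ 0.2  1.2 -0.7] w 0.992 j [-0.51  0.25 -0.29  1.03  0.    1.66]
```

drive_tool:
  rows:
    - {"linear": [0.1, 0, 4], "twist": [0, 0, 0.02], "gripper": 8.5}
    - {"linear": [0.2, 0.1, 8], "twist": [0, 0, 0.02], "gripper": 8.5}
    - {"linear": [0.2, 0.1, 12], "twist": [0, 0, 0.02], "gripper": 8.5}
    - {"linear": [0.2, 0.1, 15.5], "twist": [0, 0, 0.02], "gripper": 8.5}
    - {"linear": [0.2, 0.1, 16], "twist": [0, 0, 0.02], "gripper": 8.5}

```text
t: 1.7
tool_pos: [0.4591, -0.1755, 0.0371]
orientation: [-0.003, 0.889, 0.458, -0.002]
ft_force: [-0.3, 0.0, 1.1]
width: 0.992
```

drive_tool:
  rows:
    - {"linear": [0, 0, 1.5], "twist": [0, 0, 0], "gripper": 8.5}
    - {"linear": [0, 0, 3], "twist": [0, 0, 0], "gripper": 8.5}
    - {"linear": [0, 0, 3.5], "twist": [0, 0, 0], "gripper": 8.5}
    - {"linear": [0, 0, 3.5], "twist": [0, 0, 0], "gripper": 6}
    - {"linear": [0, 0, 3.5], "twist": [0, 0, 0], "gripper": 4.5}

```text
t: 2.2
tool_pos: [0.4628, -0.1767, 0.0064]
orientation: [0.001, 0.889, 0.458, 0.0]
ft_force: [-0.1, -0.1, -0.1]
width: 0.686
```

drive_tool:
  force: 40
  rows:
    - {"linear": [0, 0, 0], "twist": [0, 0, 0], "gripper": 3.5}
    - {"linear": [0, 0, 0], "twist": [0, 0, 0], "gripper": 3}
    - {"linear": [0, 0, 0], "twist": [0, 0, 0], "gripper": 3}
    - {"linear": [0, 0, 0], "twist": [0, 0, 0], "gripper": 3}
    - {"linear": [0, 0, 0], "twist": [0, 0, 0], "gripper": 3}

```text
t: 2.7
tool_pos: [0.4628, -0.1765, 0.0064]
orientation: [0.001, 0.889, 0.459, 0.0]
ft_force: [-0.9, 0.4, 7.3]
width: 0.432
```

Run:
```python
from h import *
m=arm.camera_model('wrist'); im=arm.grab_frame('wrist'); cv2.imwrite('pics/w2.png',im)
todo([.46,-.175,.2],Rdown(np.radians(54.8)))
```

```text
t 2.75 pos [ 0.4628 -0.1765  0.0064] | linear cm [ -0.04  -0.29 -19.36] twist [ 0.002  0.    -0.003] F [-1.2 -0.2  7.9] w 0.433 j [-0.51  0.49 -0.54  0.54 -0.    1.68]
```

View pics/w2.png

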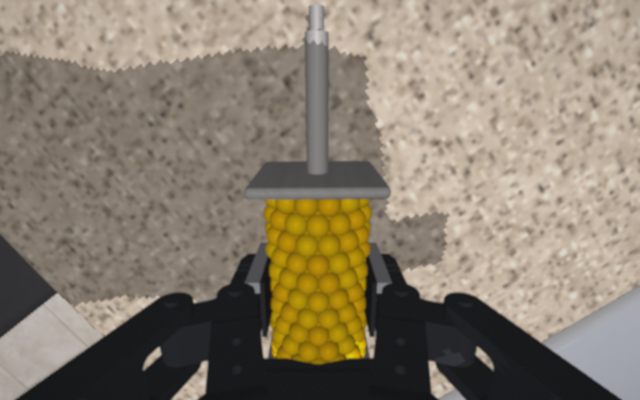

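drive_tool:
  force: 60
  rows:
    - {"linear": [0, 0, -2], "twist": [0, 0, 0], "gripper": 3}
    - {"linear": [0, 0, -6], "twist": [0, 0, 0], "gripper": 3}
    - {"linear": [0, 0, -10], "twist": [0, 0, 0], "gripper": 3}
    - {"linear": [0, 0, -14], "twist": [0, 0, 0], "gripper": 3}
    - {"linear": [0, 0, -18], "twist": [0, 0, 0], "gripper": 3}

```text
t: 3.25
tool_pos: [0.4619, -0.1759, 0.1874]
orientation: [0.0, 0.889, 0.459, 0.0]
ft_force: [0.7, -0.5, -2.1]
width: 0.423
```

drive_tool:
  rows:
    - {"linear": [0, 0, -4], "twist": [0, 0, 0], "gripper": 3}
    - {"linear": [0, 0, -8], "twist": [0, 0, 0], "gripper": 3}
    - {"linear": [0, 0, -12], "twist": [0, 0, 0], "gripper": 3}
    - {"linear": [0, 0, -16], "twist": [0, 0, 0], "gripper": 3}
    - {"linear": [0, 0, -20], "twist": [0, 0, 0], "gripper": 3}

```text
t: 3.75
tool_pos: [0.4617, -0.1758, 0.3874]
orientation: [0.0, 0.889, 0.459, 0.0]
ft_force: [1.1, -0.5, -2.3]
width: 0.43
```

Run:
```python
from h import *
todo([.54,.28,.40],Rdown(np.radians(86.7)))
```

```text
t 3.75 pos [ 0.4617 -0.1758  0.3874] | linear cm [ 41.69 -20.02  -1.26] twist [ 0.001  0.    -0.56 ] F [ 1.1 -0.5 -2.3] w 0.43 j [-0.51  0.2   0.13  1.5   0.    1.68]
```

drive_tool:
  rows:
    - {"linear": [2, -1, -0.2], "twist": [0, 0, -0.05], "gripper": 3}
    - {"linear": [6, -3, -0.6], "twist": [0, 0, -0.12], "gripper": 3}
    - {"linear": [10, -5, -1], "twist": [0, 0, -0.2], "gripper": 3}
    - {"linear": [14, -7, -1.2], "twist": [0, 0, -0.27], "gripper": 3}
    - {"linear": [18, -9, -1.2], "twist": [0, 0, -0.35], "gripper": 3}

```text
t: 4.25
tool_pos: [0.4929, 0.0244, 0.3981]
orientation: [0.0, 0.794, 0.607, 0.0]
ft_force: [0.9, -0.5, -1.6]
width: 0.429
```

Run:
```python
from h import *
todo([.54,.28,.40],Rdown(np.radians(86.7)))
```

```text
t 4.25 pos [0.4929 0.0244 0.3981] | linear cm [25.9  -2.16 -0.19] twist [ 0.001 -0.    -0.208] F [ 0.9 -0.5 -1.6] w 0.429 j [-0.1   0.2   0.16  1.53  0.    1.74]
```

drive_tool:
  rows:
    - {"linear": [4, -0.4, -0.2], "twist": [0, 0, -0.05], "gripper": 3}
    - {"linear": [8, -0.8, -0.2], "twist": [0, 0, -0.1], "gripper": 3}
    - {"linear": [12, -1, -0.2], "twist": [0, 0, -0.15], "gripper": 3}
    - {"linear": [16, -1.3, -0.2], "twist": [0, 0, -0.21], "gripper": 3}
    - {"linear": [17, -1.4, -0.2], "twist": [0, 0, -0.21], "gripper": 3}

```text
t: 4.75
tool_pos: [0.5244, 0.1938, 0.399]
orientation: [-0.001, 0.726, 0.688, 0.0]
ft_force: [-0.0, -1.0, -1.6]
width: 0.424
```

Run:
```python
from h import *
import pickle
m=arm.camera_model('wrist'); im=arm.grab_frame('wrist'); cv2.imwrite('pics/w3.png',im); pickle.dump(m,open('w3.pkl','wb'))
todo([.54,.28,.40],Rdown(np.radians(86.7)))
```

```text
t 4.8 pos [0.5244 0.1934 0.3989] | linear cm [ 8.73  1.08 -0.11] twist [-0.001 -0.001  0.003] F [-1.2  0.4 -3.2] w 0.422 j [0.22 0.34 0.35 1.58 0.   1.85]
```

View pics/w3.png

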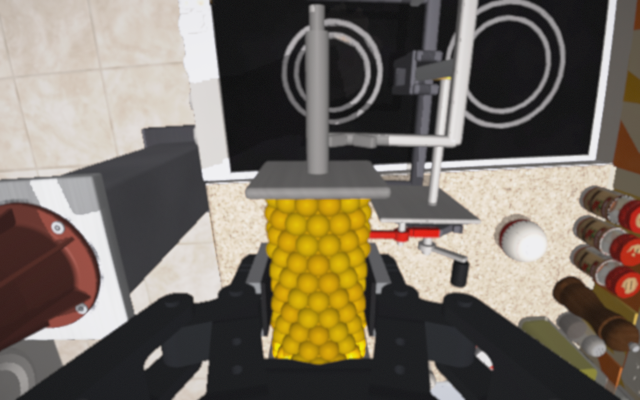

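drive_tool:
  rows:
    - {"linear": [2, -3, 0], "twist": [0, 0, 0], "gripper": 3}
    - {"linear": [4, -6, 0], "twist": [0, 0, 0], "gripper": 3}
    - {"linear": [6, -8, 0], "twist": [0, 0, 0], "gripper": 3}
    - {"linear": [7, -9, 0], "twist": [0, 0, 0], "gripper": 3}
    - {"linear": [7, -9, 0], "twist": [0, 0, 0], "gripper": 3}

```text
t: 5.3
tool_pos: [0.438, 0.2657, 0.3999]
orientation: [0.0, 0.727, 0.687, 0.0]
ft_force: [0.6, -0.1, -1.9]
width: 0.425
```

Run:
```python
from h import *
import pickle
m=arm.camera_model('wrist'); im=arm.grab_frame('wrist'); cv2.imwrite('pics/w4.png',im); pickle.dump(m,open('w4.pkl','wb'))
im=arm.grab_frame('top');cv2.imwrite("pics/top1z.png",cv2.resize(im[160:290,230:470],None,fx=3.3,fy=3.3,interpolation=cv2.INTER_CUBIC))
todo([.54,.28,.40],Rdown(np.radians(86.7)))
```

```text
t 5.4 pos [0.4394 0.2647 0.3995] | linear cm [ 2.11  9.95 -0.05] twist [ 0.001  0.    -0.001] F [ 0.1 -0.4 -1.8] w 0.426 j [ 0.4   0.24  0.21  1.54 -0.    2.03]
```

View pics/w4.png

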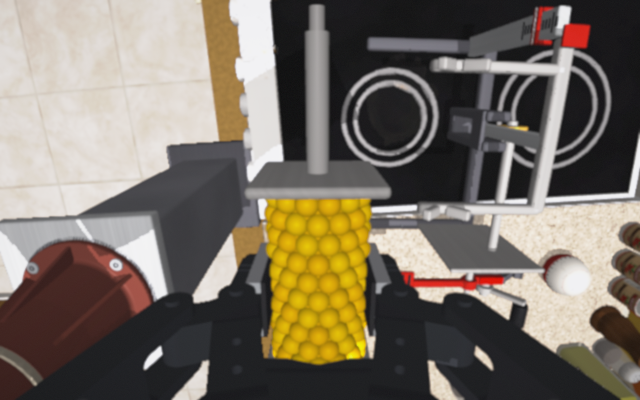

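Run:
```python
import cv2
a=cv2.imread("pics/w4.png")
cv2.imwrite("pics/w4z.png",cv2.resize(a[0:245,410:610],None,fx=2.4,fy=2.4,interpolation=cv2.INTER_CUBIC))
cv2.imwrite("pics/w4a.png",cv2.resize(a[40:90,420:600],None,fx=4.4,fy=4.4,interpolation=cv2.INTER_CUBIC))
cv2.imwrite("pics/w4b.png",cv2.resize(a[190:300,390:570],None,fx=4.4,fy=4.4,interpolation=cv2.INTER_CUBIC))
```

```text
(no output)
```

View pics/w4a.png

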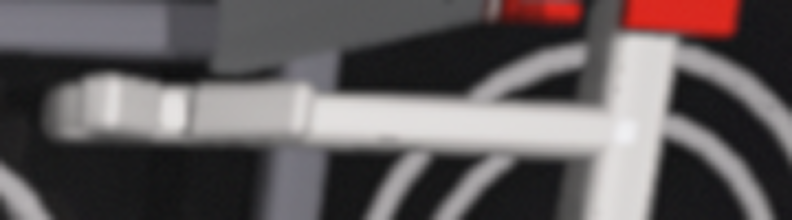

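View pics/w4b.png

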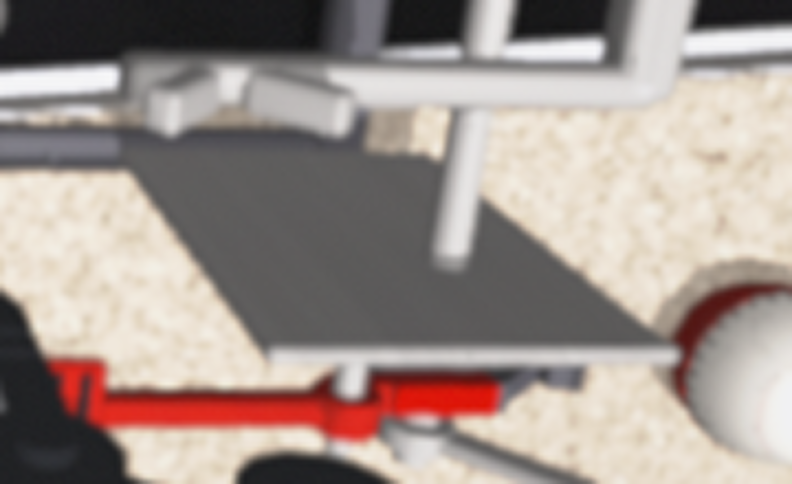

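View pics/w4z.png

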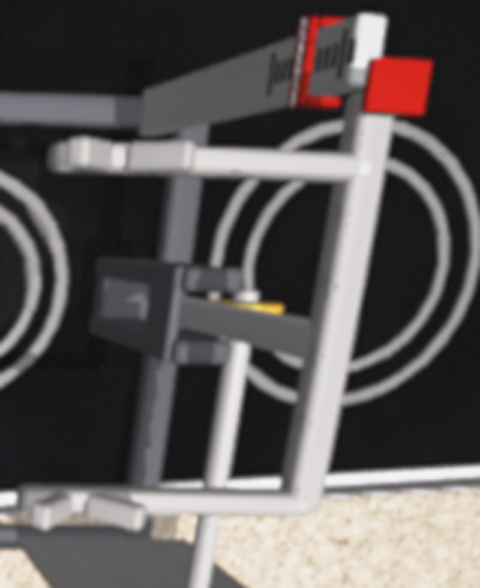

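Run:
```python
from h import *
import pickle
m=pickle.load(open('w4.pkl','rb'))
A=lambda x,y:(420+x/4.4,40+y/4.4)
B=lambda x,y:(390+x/4.4,190+y/4.4)
for z in (.225,.232,.239):
    l=plane(m,A(174,112),z);r=plane(m,B(232,82),z);d=l-r
    cl=plane(m,A(640,130),z);cr=plane(m,B(652,85),z);e=cl-cr
    print(z,l[:2].round(4),r[:2].round(4),'dist',np.linalg.norm(d).round(4),'yaw',np.degrees(np.arctan2(d[1],d[0])).round(2),'mid',((l+r)/2)[:2].round(4),'| bar',np.linalg.norm(e).round(4),np.degrees(np.arctan2(e[1],e[0])).round(2), np.linalg.norm((l+r-cl-cr)/2).round(4),((cl+cr)/2)[:2].round(4))
# pointer in top0 / w4 ; clip
mt=arm.camera_model('top');ms=arm.camera_model('scene')
Z=lambda x,y:(410+x/2.4,y/2.4)
ptr=Z(400,85)
print('ptr w4-scene',tri(m,ptr,ms,(264.62,184.92)))
print('clip top edge ctr w4-scene',tri(m,Z(318,62),ms,(259.5,203.9)))
# panel top edge corners
for p in (B(268,352),B(682,353)): print('panel top',plane(m,p,.2).round(3))
for p in (B(75,385),): print('plate',plane(m,p,.165).round(3))
```

```text
0.225 [0.5664 0.3567] [0.5567 0.2256] dist 0.1315 yaw 85.77 mid [0.5615 0.2912] | bar 0.1313 85.43 0.0968 [0.6581 0.2846]
0.232 [0.5636 0.3563] [0.5541 0.2281] dist 0.1286 yaw 85.77 mid [0.5589 0.2922] | bar 0.1284 85.43 0.0946 [0.6533 0.2858]
0.239 [0.5609 0.356 ] [0.5516 0.2306] dist 0.1257 yaw 85.77 mid [0.5562 0.2933] | bar 0.1255 85.43 0.0925 [0.6485 0.287 ]
ptr w4-scene (array([0.66249417, 0.37711611, 0.23600495]), np.float64(0.00015619702621807012))
clip top edge ctr w4-scene (array([0.67135193, 0.39509521, 0.17191281]), np.float64(0.00014961320393623508))
panel top [0.579 0.144 0.2  ]
panel top [0.687 0.136 0.2  ]
plate [0.539 0.117 0.165]
```

Run:
```python
from h import *
todo([.559,.290,.31],Rdown(np.radians(85.6)))
```

```text
t 5.4 pos [0.4394 0.2647 0.3995] | linear cm [ 3.23 11.79  8.95] twist [0.001 0.    0.018] F [ 0.1 -0.4 -1.8] w 0.426 j [ 0.4   0.24  0.21  1.54 -0.    2.03]
```

drive_tool:
  rows:
    - {"linear": [0.7, 2.5, 0.5], "twist": [0, 0, 0.01], "gripper": 3}
    - {"linear": [1.6, 6, 2], "twist": [0, 0, 0.02], "gripper": 3}
    - {"linear": [2.5, 9, 4], "twist": [0, 0, 0.02], "gripper": 3}
    - {"linear": [3.2, 11.5, 6.5], "twist": [0, 0, 0.02], "gripper": 3}
    - {"linear": [3.2, 11.8, 8.5], "twist": [0, 0, 0.02], "gripper": 3}

```text
t: 5.9
tool_pos: [0.5618, 0.2891, 0.3111]
orientation: [-0.0, 0.735, 0.678, -0.001]
ft_force: [-1.2, 0.1, -2.4]
width: 0.427
```

Run:
```python
from h import *
import pickle
m=arm.camera_model('wrist'); im=arm.grab_frame('wrist'); cv2.imwrite('pics/w5.png',im); pickle.dump(m,open('w5.pkl','wb'))
im=arm.grab_frame('scene');cv2.imwrite("pics/s5.png",cv2.resize(im[110:290,240:440],None,fx=3.3,fy=3.3,interpolation=cv2.INTER_CUBIC))
todo([.559,.290,.31],Rdown(np.radians(85.6)))
```

```text
t 6.0 pos [0.5589 0.2886 0.3103] | linear cm [0.14 0.   0.03] twist [-0.005  0.003 -0.003] F [-0.4  0.3 -2.7] w 0.426 j [ 0.36  0.48  0.34  1.44 -0.    2.01]
```

View pics/w5.png

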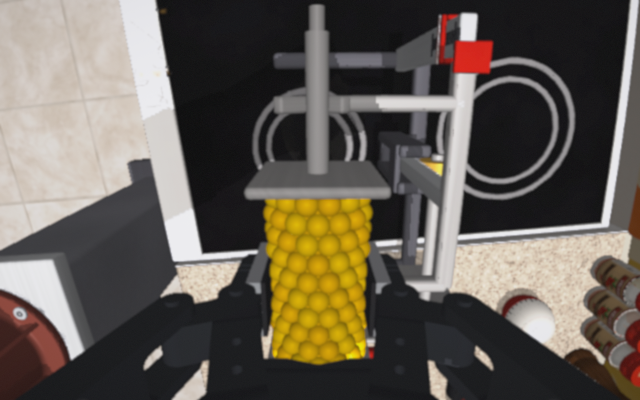

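View pics/s5.png

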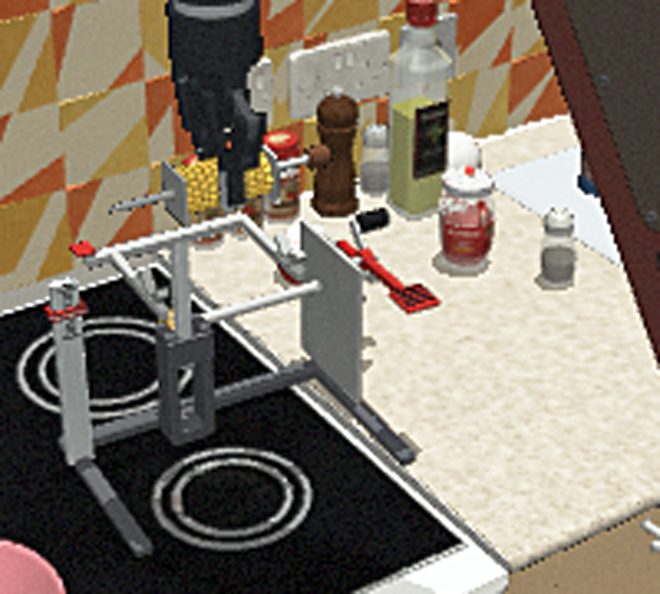

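drive_tool:
  rows:
    - {"linear": [0.1, 0, 2], "twist": [0, 0, 0], "gripper": 3}
    - {"linear": [0.1, 0, 4], "twist": [0, 0, 0], "gripper": 3}
    - {"linear": [0.1, 0, 6], "twist": [0, 0, 0], "gripper": 3}
    - {"linear": [0.1, 0, 7.5], "twist": [0, 0, 0], "gripper": 3}
    - {"linear": [0.1, 0, 8], "twist": [0, 0, 0], "gripper": 3}

```text
t: 6.5
tool_pos: [0.5585, 0.2906, 0.2341]
orientation: [-0.0, 0.734, 0.679, -0.001]
ft_force: [-0.7, 0.1, -1.4]
width: 0.423
```

Run:
```python
from h import *
import pickle
m=arm.camera_model('wrist'); im=arm.grab_frame('wrist'); cv2.imwrite('pics/w6.png',im)
todo([.559,.290,.22],Rdown(np.radians(85.6)))
```

```text
t 6.55 pos [0.5585 0.2907 0.234 ] | linear cm [-0.07  0.06  1.4 ] twist [-0.001  0.001 -0.002] F [-0.6 -0.4 -2.3] w 0.424 j [ 0.36  0.49  0.16  1.24 -0.    2.01]
```

View pics/w6.png

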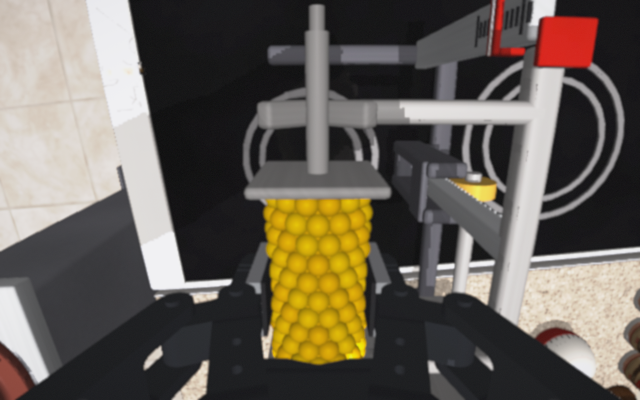

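drive_tool:
  rows:
    - {"linear": [0, 0, 0.4], "twist": [0, 0, 0], "gripper": 3}
    - {"linear": [0, 0, 0.8], "twist": [0, 0, 0], "gripper": 3}
    - {"linear": [0, 0, 1.1], "twist": [0, 0, 0], "gripper": 3}
    - {"linear": [0, 0, 1.3], "twist": [0, 0, 0], "gripper": 3}
    - {"linear": [0, 0, 1.3], "twist": [0, 0, 0], "gripper": 3}

```text
t: 7.05
tool_pos: [0.5586, 0.2916, 0.2218]
orientation: [0.0, 0.734, 0.679, 0.0]
ft_force: [-1.3, -0.2, 1.0]
width: 0.424
```

drive_tool:
  rows:
    - {"linear": [0, 0, 0.1], "twist": [0, 0, 0], "gripper": 3}
    - {"linear": [0, 0, 0.1], "twist": [0, 0, 0], "gripper": 3}
    - {"linear": [0, 0, 0.2], "twist": [0, 0, 0], "gripper": 3}
    - {"linear": [0, 0, 0.2], "twist": [0, 0, 0], "gripper": 3}
    - {"linear": [0, 0, 0.2], "twist": [0, 0, 0], "gripper": 3}

```text
t: 7.55
tool_pos: [0.5588, 0.2916, 0.2214]
orientation: [0.0, 0.734, 0.679, 0.001]
ft_force: [-6.1, -2.5, 14.8]
width: 0.426
```

drive_tool:
  rows:
    - {"linear": [0, 0, -0.1], "twist": [0, 0, 0], "gripper": 3}
    - {"linear": [0, 0, -0.1], "twist": [0, 0, 0], "gripper": 4.2}
    - {"linear": [0, 0, -0.1], "twist": [0, 0, 0], "gripper": 5.0}
    - {"linear": [0, 0, -0.1], "twist": [0, 0, 0], "gripper": 6}
    - {"linear": [0, 0, -0.1], "twist": [0, 0, 0], "gripper": 7}

```text
t: 8.05
tool_pos: [0.5587, 0.2915, 0.2201]
orientation: [-0.0, 0.734, 0.679, -0.0]
ft_force: [0.5, 0.3, -0.3]
width: 0.819
```

Run:
```python
from h import *
m=arm.camera_model('wrist'); im=arm.grab_frame('wrist'); cv2.imwrite('pics/w7.png',im)
todo([.559,.290,.22],Rdown(np.radians(85.6)))
```

```text
t 8.1 pos [0.5587 0.2915 0.2201] | linear cm [-0.15  0.05  0.01] twist [-0.     0.    -0.001] F [-0.1 -0.1  0.7] w 0.819 j [0.37 0.5  0.14 1.21 0.   2.01]
```

View pics/w7.png

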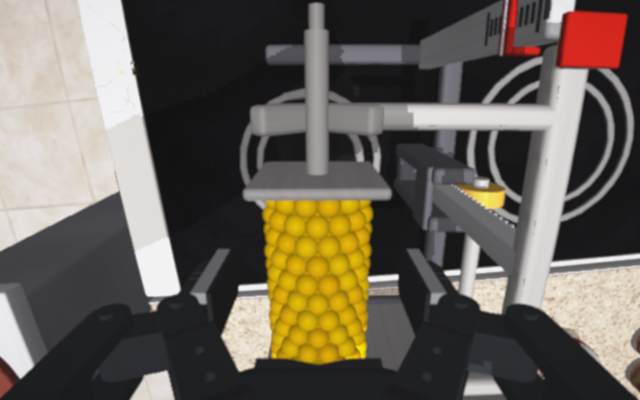

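drive_tool:
  rows:
    - {"linear": [0, 0, -1], "twist": [0, 0, 0], "gripper": 8.5}
    - {"linear": [0, 0, -4], "twist": [0, 0, 0], "gripper": 8.5}
    - {"linear": [0, 0, -8], "twist": [0, 0, 0], "gripper": 8.5}
    - {"linear": [0, 0, -12], "twist": [0, 0, 0], "gripper": 8.5}
    - {"linear": [0, 0, -15], "twist": [0, 0, 0], "gripper": 8.5}

```text
t: 8.6
tool_pos: [0.5587, 0.2916, 0.3738]
orientation: [0.001, 0.734, 0.679, 0.001]
ft_force: [1.1, 0.6, 0.5]
width: 0.994
```

Run:
```python
from h import *
import pickle
m=arm.camera_model('wrist'); im=arm.grab_frame('wrist'); cv2.imwrite('pics/w8.png',im); pickle.dump(m,open('w8.pkl','wb'))
todo([.559,.290,.37],Rdown(np.radians(85.6)))
```

```text
t 8.65 pos [0.5595 0.2918 0.3782] | linear cm [-0.19 -0.04  0.82] twist [ 0.008 -0.004 -0.001] F [-2.5 -0.9  3. ] w 0.993 j [ 0.36  0.49  0.53  1.6  -0.    2.01]
```

View pics/w8.png

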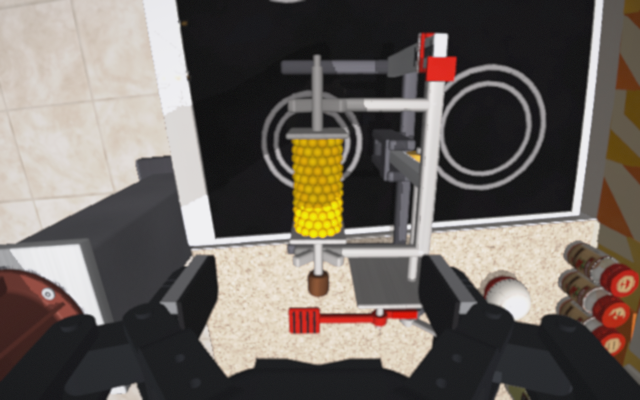

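Run:
```python
from h import *
import pickle
m=pickle.load(open('w8.pkl','rb'))
im=cv2.imread('pics/w8.png');cv2.imwrite("pics/w8z.png",cv2.resize(im[30:350,270:470],None,fx=1.85*1,fy=1.85,interpolation=cv2.INTER_CUBIC))
print('plates mid',(plane(m,(317,131),.259)+plane(m,(318,237),.259))/2, plane(m,(317,131),.259)-plane(m,(318,237),.259))
t=plane(m,(317.5,56),.236);k=plane(m,(318,283),.236);print(t,k,np.degrees(np.arctan2(*(t-k)[1::-1])),(t+(k-t)*98/190))
la=plane(m,(360,104),.24);ra=plane(m,(390,251),.24);print('arms y',la,ra,la-ra)
mt=arm.camera_model('top');ms=arm.camera_model('scene')
b,_=blobs(im,[0,140,90],[8,255,255],(270,295,330,340),50)
for x in b: print('plate',x)
P=[plane(m,c,.168) for c in ((289,308),(320,308),(289,333),(320,333))]; print(np.mean(P,0),np.linalg.norm(P[0]-P[1]),np.linalg.norm(P[0]-P[2]))
print(tri(m,(304.5,320.5),mt,(345.8,237.9)),tri(m,(304.5,320.5),ms,(366,200)))
C=np.array([.559,.2925,.236]);y=np.radians(-4.4);sx=np.array([np.cos(y),np.sin(y),0]);sy=np.array([-np.sin(y),np.cos(y),0])
Pp=C-.017*sx-.185*sy-[0,0,.071];print('pred plate',Pp,proj(m,Pp),proj(mt,Pp),proj(ms,Pp))
```

```text
plates mid [0.55842635 0.29672186 0.259     ] [0.00578245 0.08382421 0.        ]
[0.56595359 0.39269917 0.236     ] [0.5513244  0.19969763 0.236     ] 85.66536400529748 [0.55840801 0.29315101 0.236     ]
arms y [0.59598273 0.35484693 0.24      ] [0.61674722 0.22844605 0.24      ] [-0.02076449  0.12640088  0.        ]
plate ([289, 308, 41, 25, 795], [306.06, 319.64])
[0.52864743 0.11069869 0.168     ] 0.03608374405698592 0.03490634453425951
(array([0.52629789, 0.10651644, 0.16111167]), np.float64(0.003549364682578245)) (array([0.52810159, 0.10671248, 0.16184563]), np.float64(0.0003644684966841708))
pred plate [0.52785708 0.10934946 0.165     ] [304.02087722 320.12780936] [345.15238783 236.78517559] [365.41832163 199.36485553]
```

View pics/w8z.png

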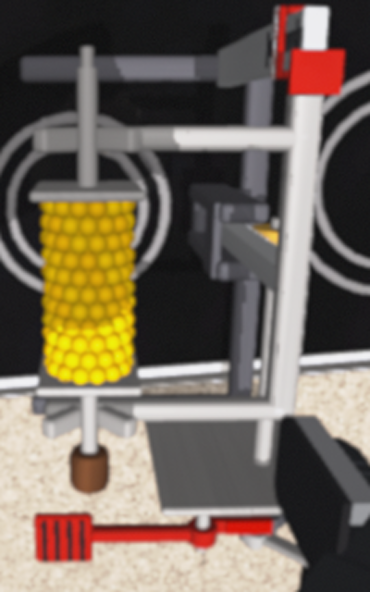

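Run:
```python
import cv2
a=cv2.imread('pics/scene0.png')[170:230,240:300]; b=cv2.imread('pics/w7.png')[0:90,480:640]; c=cv2.imread('pics/w4.png')[0:60,500:600]
cv2.imwrite('pics/cl_a.png',cv2.resize(a,None,fx=9,fy=9,interpolation=cv2.INTER_CUBIC))
cv2.imwrite('pics/cl_b.png',cv2.resize(b,None,fx=5,fy=5,interpolation=cv2.INTER_CUBIC))
cv2.imwrite('pics/cl_c.png',cv2.resize(c,None,fx=8,fy=8,interpolation=cv2.INTER_CUBIC))
```

```text
(no output)
```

View pics/cl_a.png

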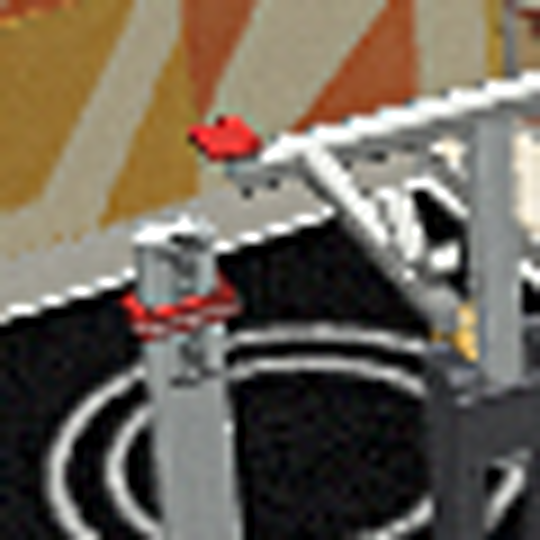

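View pics/cl_b.png

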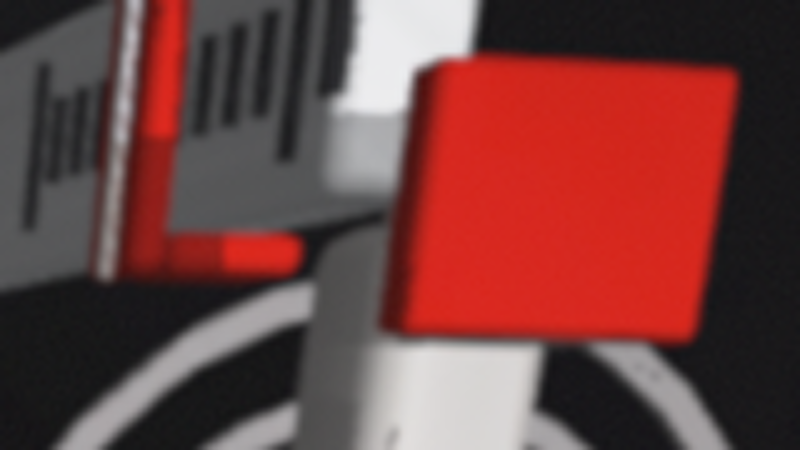

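View pics/cl_c.png

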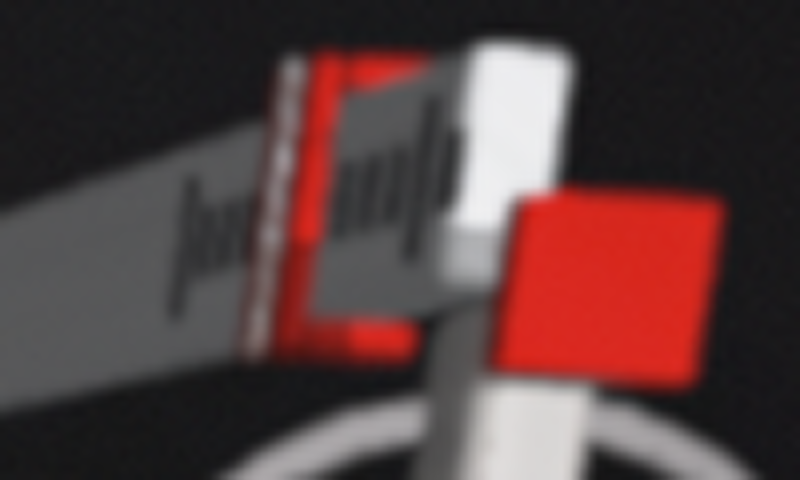

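Run:
```python
from h import *
import pickle
m4=pickle.load(open('w4.pkl','rb'));m8=pickle.load(open('w8.pkl','rb'));ms=arm.camera_model('scene')
# rebuild w7 pose from pose at w7 using rigid offset from w8
X=m8['T']
print('mid',tri(m4,(534.4,26),ms,(261,204.4)))
print('right end',tri(m4,(532.3,44.4),ms,(266.4,203.7)))
# w7 camera: same orientation approx as w8, tool pos shift (0.5587,.2915,.2201)-(.5595,.2918,.3782)
# orientation for w8 had small tilt; use level rotation from w4 rotated by yaw diff
s=lambda yaw:Rdown(yaw)
y4=2*np.arctan2(.687,.727); y7=2*np.arctan2(.679,.734)
R4=Rdown(y4);off=R4.T@(np.array(m4['T'])[:3,3]-np.array([.4394,.2647,.3995]));print(off)
T7=np.eye(4);R7=Rdown(y7);T7[:3,:3]=R7@R4.T@np.array(m4['T'])[:3,:3];T7[:3,3]=np.array([.5587,.2915,.2201])+R7@off
m7=dict(m4);m7['T']=T7
print('w4-w7 right end',tri(m4,(532.3,44.4),m7,(500.6,55)))
print('w7-scene',tri(m7,(500.6,55),ms,(266.4,203.7)))
print('ptr w4-w7',tri(m4,(500+605/8,290/8),m7,(480+565/5,198/5)))
```

```text
mid (array([0.66087042, 0.39471265, 0.17546109]), np.float64(0.00050277078411946))
right end (array([0.66192674, 0.37733558, 0.17165276]), np.float64(0.0006954599148027593))
[ 0.07406972 -0.00226531 -0.14299923]
w4-w7 right end (array([0.65054057, 0.37651571, 0.1904969 ]), np.float64(0.0019872959844656956))
w7-scene (array([0.65862   , 0.3785216 , 0.17366034]), np.float64(0.0001433532004295824))
ptr w4-w7 (array([0.68310739, 0.38043952, 0.20655178]), np.float64(0.000663993571542488))
```

Run:
```python
from h import *
todo([.528,.109,.34],Rdown(np.radians(180)))
ms=arm.camera_model('scene')
for k in range(0,6): print(k,proj(ms,[.6625,.377,.236-.0157*k]).round(2))
```

```text
t 8.65 pos [0.5595 0.2918 0.3782] | linear cm [-18.49  -1.74   3.74] twist [ 0.009  0.003 -1.649] F [-2.5 -0.9  3. ] w 0.993 j [ 0.36  0.49  0.53  1.6  -0.    2.01]
0 [264.63 184.9 ]
1 [265.05 189.52]
2 [265.46 194.1 ]
3 [265.87 198.62]
4 [266.27 203.09]
5 [266.67 207.52]
```

drive_tool:
  rows:
    - {"linear": [-3, 0, 0], "twist": [0, 0, -0.12], "gripper": 4}
    - {"linear": [-6, 0, 0], "twist": [0, 0, -0.25], "gripper": 2}
    - {"linear": [-10, -0.5, 0], "twist": [0, 0, -0.38], "gripper": 0}
    - {"linear": [-14, -1, 0], "twist": [0, 0, -0.5], "gripper": 0}
    - {"linear": [-18.5, -1.7, 0], "twist": [0, 0, -0.62], "gripper": 0}

```text
t: 9.15
tool_pos: [0.5269, 0.1073, 0.3707]
orientation: [0.0, 0.49, 0.872, 0.0]
ft_force: [0.8, -0.2, -0.2]
width: 0.14
```

drive_tool:
  rows:
    - {"linear": [0, 0, 0], "twist": [0, 0, -0.14], "gripper": 0}
    - {"linear": [0, 0, 0], "twist": [0, 0, -0.28], "gripper": 0}
    - {"linear": [0, 0, 0], "twist": [0, 0, -0.42], "gripper": 0}
    - {"linear": [0, 0, 0], "twist": [0, 0, -0.56], "gripper": 0}
    - {"linear": [0, 0, 0], "twist": [0, 0, -0.7], "gripper": 0}

```text
t: 9.65
tool_pos: [0.5273, 0.1083, 0.3709]
orientation: [0.0, 0.161, 0.987, 0.0]
ft_force: [-0.1, 0.5, 0.5]
width: -0.003
```

Run:
```python
from h import *
todo([.528,.109,.25],Rdown(np.radians(180)))
```

```text
t 9.65 pos [0.5273 0.1083 0.3709] | linear cm [-0.04  0.08 12.09] twist [ 0.     0.001 -0.323] F [-0.1  0.5  0.5] w -0.003 j [0.07 0.29 0.2  1.49 0.   0.39]
```

drive_tool:
  rows:
    - {"linear": [0, 0.1, 3], "twist": [0, 0, -0.1], "gripper": 0}
    - {"linear": [0, 0.1, 7], "twist": [0, 0, -0.2], "gripper": 0}
    - {"linear": [0, 0.1, 11], "twist": [0, 0, -0.32], "gripper": 0}
    - {"linear": [0, 0.1, 15], "twist": [0, 0, -0.32], "gripper": 0}
    - {"linear": [0, 0.1, 17], "twist": [0, 0, -0.32], "gripper": 0}

```text
t: 10.15
tool_pos: [0.526, 0.1092, 0.1976]
orientation: [-0.002, 0.004, 1.0, -0.0]
ft_force: [-0.4, -0.1, -0.9]
width: -0.001
```

```bash
cat > look.py <<'E'
from h import *
import sys
n=sys.argv[1]
im=arm.grab_frame('scene'); cv2.imwrite(f"pics/s{n}.png",cv2.resize(im[120:270,240:440],None,fx=4,fy=4,interpolation=cv2.INTER_CUBIC))
for b in blobs(im,[0,140,90],[8,255,255],(250,178,275,215),6)[0]: print(b)
todo([.528,.109,.165],Rdown(np.radians(180)))
E
python3 look.py 9
python3 - <<'E'
from h import *
cv2.imwrite('pics/w9.png',arm.grab_frame('wrist'))
E
```

```text
([261, 183, 8, 5, 26], [264.62, 184.92])
([253, 202, 13, 5, 24], [258.75, 203.92])
t 10.2 pos [0.5251 0.1092 0.1957] | linear cm [-0.31 -0.01  3.07] twist [-0.    -0.006 -0.009] F [-0.8 -0.3 -2.6] w -0.001 j [ 0.07  0.34 -0.18  1.06 -0.    0.08]
```

View pics/s9.png

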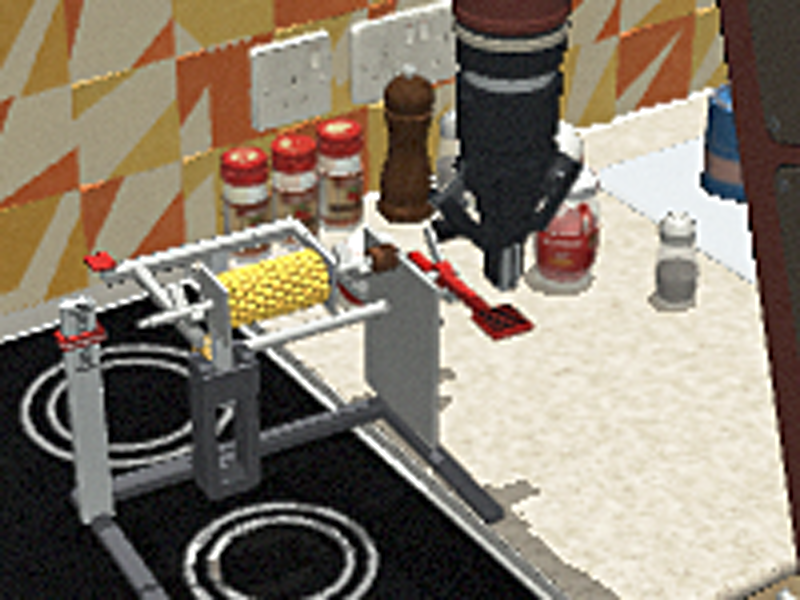

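View pics/w9.png

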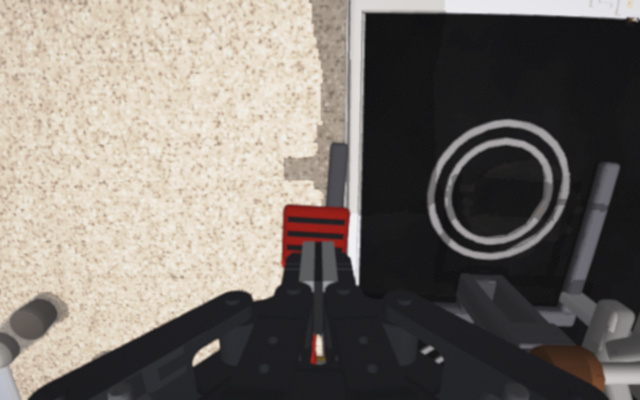

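drive_tool:
  rows:
    - {"linear": [-0.2, 0, 2], "twist": [0, 0, 0], "gripper": 0}
    - {"linear": [-0.2, 0, 3.5], "twist": [0, 0, 0], "gripper": 0}
    - {"linear": [-0.2, 0, 5], "twist": [0, 0, 0], "gripper": 0}
    - {"linear": [-0.2, 0, 6], "twist": [0, 0, 0], "gripper": 0}
    - {"linear": [-0.2, 0, 6.2], "twist": [0, 0, 0], "gripper": 0}

```text
t: 10.75
tool_pos: [0.5302, 0.1094, 0.1388]
orientation: [0.0, 0.004, 1.0, 0.0]
ft_force: [0.9, -0.6, 2.0]
width: 0.002
```

```bash
python3 look.py 10
```

```text
([261, 183, 8, 6, 27], [264.67, 185.37])
([253, 202, 13, 4, 20], [259.05, 203.65])
t 10.8 pos [0.5302 0.1094 0.1389] | linear cm [ 0.22 -0.04 -2.61] twist [ 0.     0.001 -0.009] F [ 0.3 -0.5  2. ] w -0.003 j [ 0.07  0.39 -0.26  0.92 -0.    0.08]
```

drive_tool:
  rows:
    - {"linear": [0, 0, 0.3], "twist": [0, 0, 0], "gripper": 0}
    - {"linear": [0, 0, 0.4], "twist": [0, 0, 0], "gripper": 0}
    - {"linear": [0, 0, 0.4], "twist": [0, 0, 0], "gripper": 0}
    - {"linear": [0, 0, 0.4], "twist": [0, 0, 0], "gripper": 0}
    - {"linear": [0, 0, 0.4], "twist": [0, 0, 0], "gripper": 0}

```text
t: 11.3
tool_pos: [0.5298, 0.1094, 0.1345]
orientation: [0.0, 0.004, 1.0, 0.0]
ft_force: [0.8, -0.8, 3.2]
width: -0.002
```

```bash
python3 look.py 11
```

```text
([261, 185, 8, 5, 26], [264.65, 187.08])
([253, 202, 13, 5, 22], [259.09, 203.86])
t 11.35 pos [0.5297 0.1094 0.1345] | linear cm [ 0.17 -0.04 -3.05] twist [ 0.     0.    -0.009] F [0.3 0.9 2.6] w -0.001 j [ 0.07  0.39 -0.27  0.91  0.    0.08]
```

View pics/s11.png

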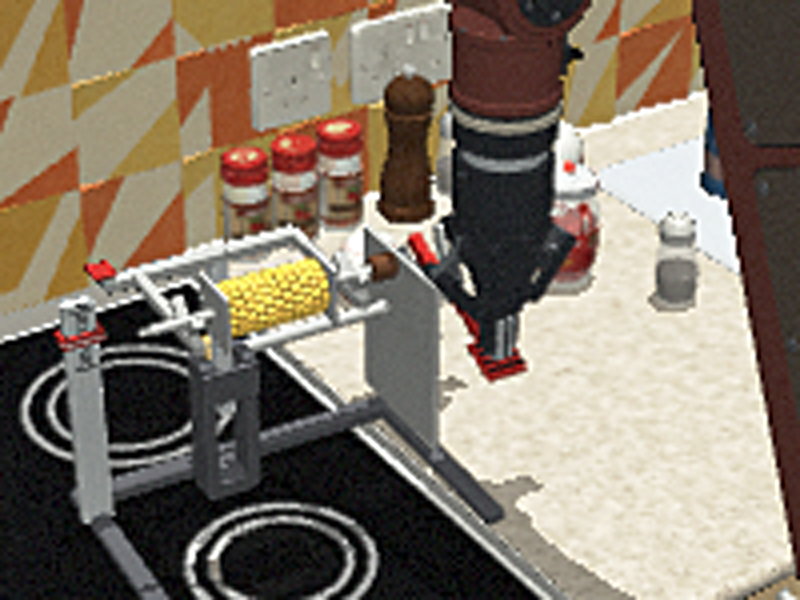

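drive_tool:
  rows:
    - {"linear": [0, 0, 0], "twist": [0, 0, 0], "gripper": 0}
    - {"linear": [0, 0, 0], "twist": [0, 0, 0], "gripper": 0}
    - {"linear": [0, 0, 0], "twist": [0, 0, 0], "gripper": 0}
    - {"linear": [0, 0, 0], "twist": [0, 0, 0], "gripper": 0}
    - {"linear": [0, 0, 0], "twist": [0, 0, 0], "gripper": 0}

```text
t: 11.85
tool_pos: [0.5296, 0.1094, 0.1343]
orientation: [0.0, 0.004, 1.0, 0.0]
ft_force: [-0.0, -0.6, 2.2]
width: -0.0
```

drive_tool:
  rows:
    - {"linear": [0, 0, 0], "twist": [0, 0, 0], "gripper": 0}
    - {"linear": [0, 0, 0], "twist": [0, 0, 0], "gripper": 0}
    - {"linear": [0, 0, 0], "twist": [0, 0, 0], "gripper": 0}
    - {"linear": [0, 0, 0], "twist": [0, 0, 0], "gripper": 0}
    - {"linear": [0, 0, 0], "twist": [0, 0, 0], "gripper": 0}

```text
t: 12.35
tool_pos: [0.5296, 0.1093, 0.1343]
orientation: [-0.0, 0.004, 1.0, 0.0]
ft_force: [0.8, 0.2, 2.6]
width: -0.001
```

```bash
python3 look.py 12
```

```text
([262, 188, 7, 6, 26], [265.23, 190.54])
([253, 202, 13, 4, 20], [259.05, 203.65])
t 12.4 pos [0.5296 0.1093 0.1343] | linear cm [ 0.16 -0.04 -3.07] twist [ 0.    -0.    -0.009] F [0.  0.2 2.3] w 0.0 j [ 0.07  0.39 -0.27  0.91  0.    0.08]
```

View pics/s12.png

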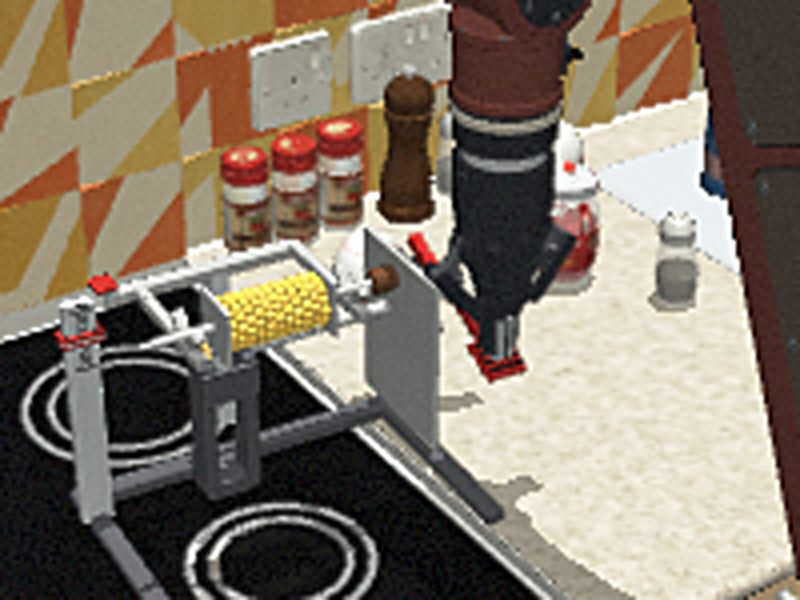

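drive_tool:
  rows:
    - {"linear": [0, 0, 0], "twist": [0, 0, 0], "gripper": 0}
    - {"linear": [0, 0, 0], "twist": [0, 0, 0], "gripper": 0}
    - {"linear": [0, 0, 0], "twist": [0, 0, 0], "gripper": 0}
    - {"linear": [0, 0, 0], "twist": [0, 0, 0], "gripper": 0}
    - {"linear": [0, 0, 0], "twist": [0, 0, 0], "gripper": 0}

```text
t: 12.9
tool_pos: [0.5296, 0.1094, 0.1343]
orientation: [0.0, 0.004, 1.0, 0.0]
ft_force: [1.0, 0.2, 1.8]
width: -0.003
```

drive_tool:
  rows:
    - {"linear": [0, 0, 0], "twist": [0, 0, 0], "gripper": 0}
    - {"linear": [0, 0, 0], "twist": [0, 0, 0], "gripper": 0}
    - {"linear": [0, 0, 0], "twist": [0, 0, 0], "gripper": 0}
    - {"linear": [0, 0, 0], "twist": [0, 0, 0], "gripper": 0}
    - {"linear": [0, 0, 0], "twist": [0, 0, 0], "gripper": 0}

```text
t: 13.4
tool_pos: [0.5296, 0.1094, 0.1343]
orientation: [0.0, 0.004, 1.0, 0.0]
ft_force: [0.2, 0.8, 2.3]
width: -0.002
```

drive_tool:
  rows:
    - {"linear": [0, 0, 0], "twist": [0, 0, 0], "gripper": 0}
    - {"linear": [0, 0, 0], "twist": [0, 0, 0], "gripper": 0}
    - {"linear": [0, 0, 0], "twist": [0, 0, 0], "gripper": 0}
    - {"linear": [0, 0, 0], "twist": [0, 0, 0], "gripper": 0}
    - {"linear": [0, 0, 0], "twist": [0, 0, 0], "gripper": 0}

```text
t: 13.9
tool_pos: [0.5296, 0.1093, 0.1343]
orientation: [-0.0, 0.004, 1.0, -0.0]
ft_force: [1.2, 0.5, 2.0]
width: -0.002
```

```bash
python3 look.py 13
```

```text
([263, 194, 7, 5, 21], [265.76, 195.67])
([253, 202, 13, 4, 21], [258.9, 203.67])
t 13.95 pos [0.5296 0.1094 0.1343] | linear cm [ 0.16 -0.04 -3.07] twist [ 0.    -0.    -0.009] F [ 0.1 -0.1  2.8] w 0.002 j [ 0.07  0.39 -0.27  0.91  0.    0.08]
```

View pics/s13.png

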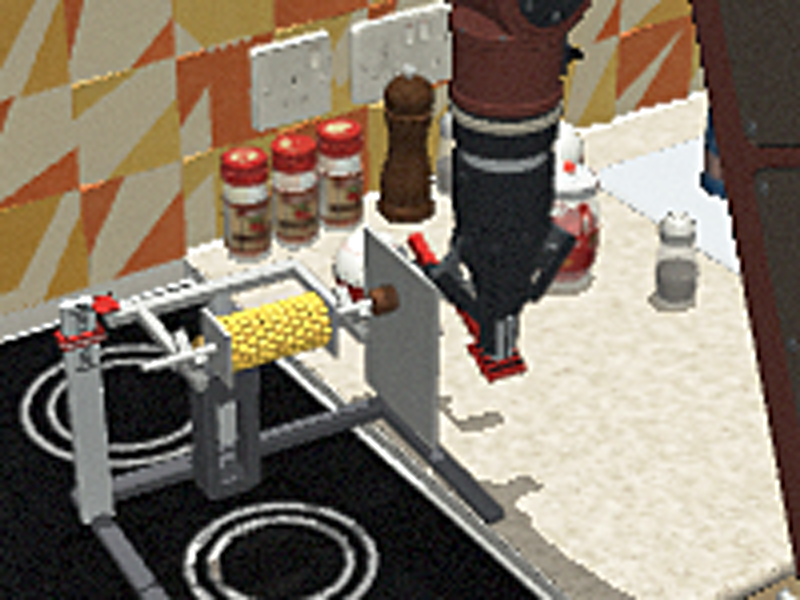

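drive_tool:
  rows:
    - {"linear": [0, 0, 0], "twist": [0, 0, 0], "gripper": 0}
    - {"linear": [0, 0, 0], "twist": [0, 0, 0], "gripper": 0}
    - {"linear": [0, 0, 0], "twist": [0, 0, 0], "gripper": 0}
    - {"linear": [0, 0, 0], "twist": [0, 0, 0], "gripper": 0}
    - {"linear": [0, 0, 0], "twist": [0, 0, 0], "gripper": 0}

```text
t: 14.45
tool_pos: [0.5296, 0.1093, 0.1343]
orientation: [-0.0, 0.004, 1.0, -0.0]
ft_force: [0.2, 0.8, 2.2]
width: 0.0
```

drive_tool:
  rows:
    - {"linear": [0, 0, 0], "twist": [0, 0, 0], "gripper": 0}
    - {"linear": [0, 0, 0], "twist": [0, 0, 0], "gripper": 0}
    - {"linear": [0, 0, 0], "twist": [0, 0, 0], "gripper": 0}
    - {"linear": [0, 0, 0], "twist": [0, 0, 0], "gripper": 0}
    - {"linear": [0, 0, 0], "twist": [0, 0, 0], "gripper": 0}

```text
t: 14.95
tool_pos: [0.5296, 0.1093, 0.1343]
orientation: [0.0, 0.004, 1.0, -0.0]
ft_force: [1.0, -1.3, 2.7]
width: 0.002
```

```bash
python3 look.py 14
```

```text
([253, 197, 17, 9, 43], [262.79, 201.23])
t 15.0 pos [0.5296 0.1093 0.1343] | linear cm [ 0.16 -0.04 -3.07] twist [-0.     0.    -0.009] F [0.3 0.2 2.3] w 0.001 j [ 0.07  0.39 -0.27  0.91 -0.    0.08]
```

View pics/s14.png

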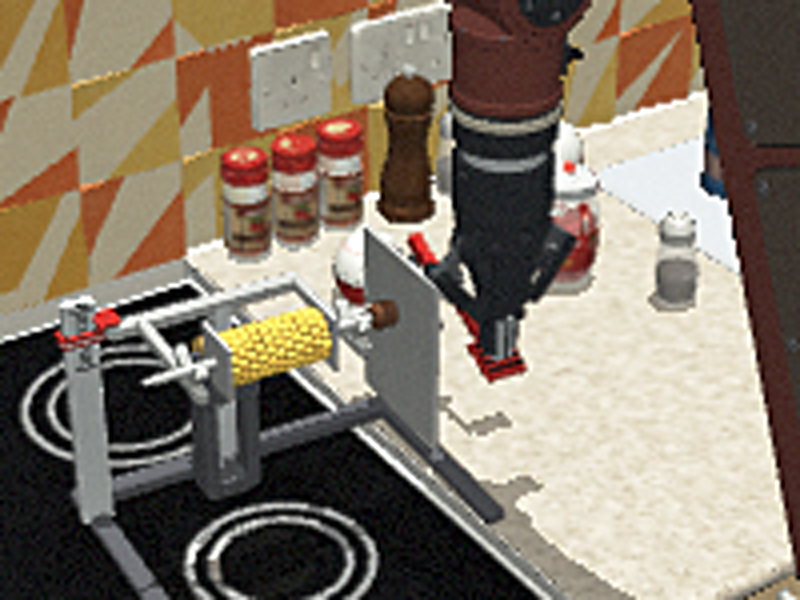

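drive_tool:
  rows:
    - {"linear": [0, 0, 0], "twist": [0, 0, 0], "gripper": 0}
    - {"linear": [0, 0, 0], "twist": [0, 0, 0], "gripper": 0}
    - {"linear": [0, 0, -2], "twist": [0, 0, 0], "gripper": 0}
    - {"linear": [0, 0, -5], "twist": [0, 0, 0], "gripper": 0}
    - {"linear": [0, 0, -9], "twist": [0, 0, 0], "gripper": 0}

```text
t: 15.5
tool_pos: [0.528, 0.1092, 0.2237]
orientation: [-0.002, 0.004, 1.0, -0.0]
ft_force: [0.2, -0.2, 0.4]
width: 0.002
```

drive_tool:
  rows:
    - {"linear": [0, 0, -4], "twist": [0, 0, 0], "gripper": 0}
    - {"linear": [0, 0, -8], "twist": [0, 0, 0], "gripper": 0}
    - {"linear": [0, 0, -10], "twist": [0, 0, 0], "gripper": 0}
    - {"linear": [0, 0, -10], "twist": [0, 0, 0], "gripper": 0}
    - {"linear": [0, 0, -10], "twist": [0, 0, 0], "gripper": 0}

```text
t: 16.0
tool_pos: [0.5294, 0.1093, 0.3237]
orientation: [-0.0, 0.004, 1.0, -0.0]
ft_force: [0.5, 0.6, -0.5]
width: -0.001
```

```bash
python3 look.py 15
python3 - <<'E'
from h import *
cv2.imwrite('pics/w15.png',arm.grab_frame('wrist'))
im=arm.grab_frame('scene')[170:230,240:300]; cv2.imwrite('pics/cl15.png',cv2.resize(im,None,fx=9,fy=9,interpolation=cv2.INTER_CUBIC))
E
```

```text
([253, 199, 17, 8, 44], [263.0, 202.41])
t 16.05 pos [0.529  0.1093 0.3231] | linear cm [ 0.07 -0.03 15.81] twist [-0.    -0.002 -0.009] F [ 0.8 -0.6 -0.1] w 0.001 j [ 0.07  0.29  0.09  1.37 -0.    0.08]
```

View pics/s15.png

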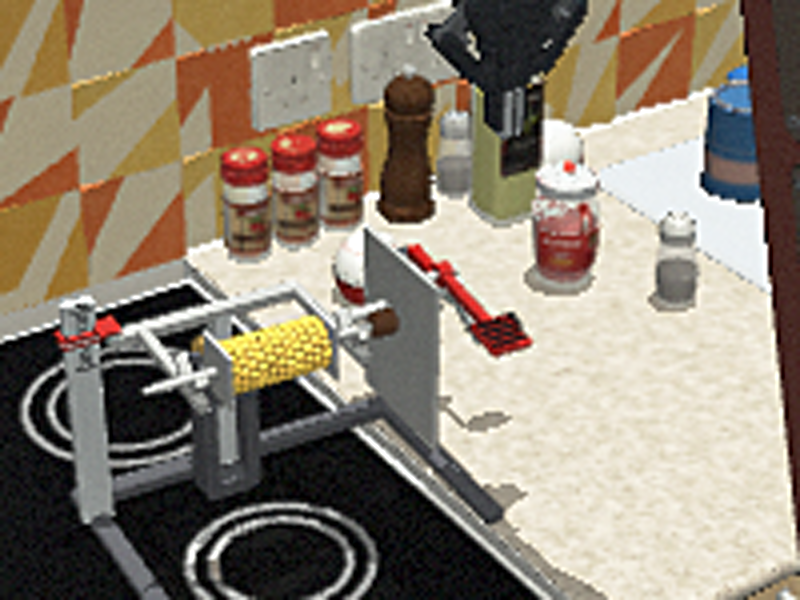

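View pics/cl15.png

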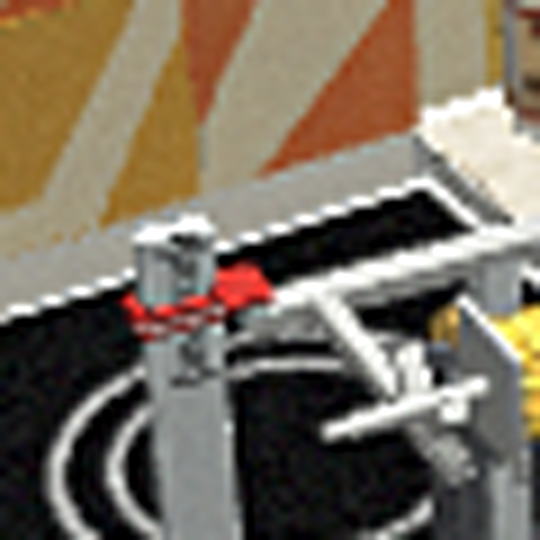

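View pics/w15.png

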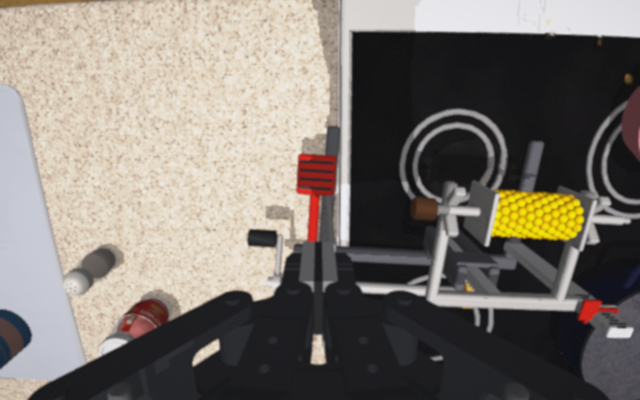

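drive_tool:
  rows:
    - {"linear": [0, 0, 0], "twist": [0, 0, 0], "gripper": 0}
    - {"linear": [0, 0, 0], "twist": [0, 0, 0], "gripper": 0}
    - {"linear": [0, 0, 0], "twist": [0, 0, 0], "gripper": 0}
    - {"linear": [0, 0, 0], "twist": [0, 0, 0], "gripper": 0}
    - {"linear": [0, 0, 0], "twist": [0, 0, 0], "gripper": 0}

```text
t: 16.65
tool_pos: [0.5296, 0.1094, 0.3243]
orientation: [-0.0, 0.004, 1.0, 0.0]
ft_force: [-0.4, -0.4, 1.2]
width: -0.0
```

```bash
python3 look.py 16
python3 - <<'E'
from h import *
cv2.imwrite('pics/w16.png',arm.grab_frame('wrist'))
im=arm.grab_frame('scene')[170:230,240:300]; cv2.imwrite('pics/cl16.png',cv2.resize(im,None,fx=9,fy=9,interpolation=cv2.INTER_CUBIC))
E
```

```text
([253, 201, 17, 6, 44], [262.8, 203.39])
t 16.7 pos [0.5296 0.1093 0.3243] | linear cm [ 0.16 -0.03 15.93] twist [-0.     0.    -0.009] F [ 0.1  0.4 -0.2] w -0.004 j [ 0.07  0.29  0.09  1.37 -0.    0.08]
```

View pics/cl16.png

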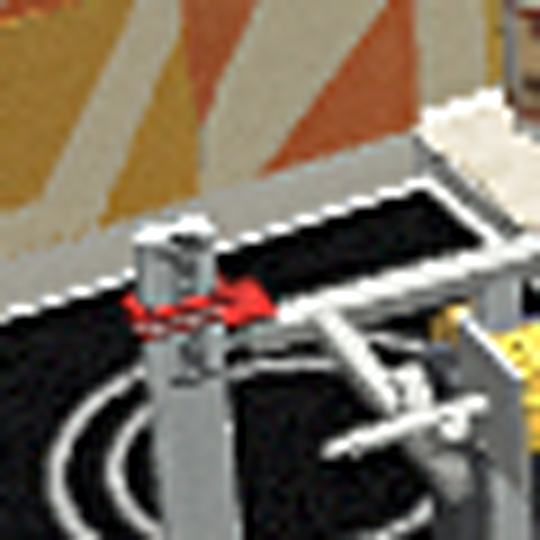

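drive_tool:
  rows:
    - {"linear": [0, 0, -2], "twist": [0, 0, 0.14], "gripper": 0}
    - {"linear": [0, 0, -5], "twist": [0, 0, 0.28], "gripper": 0}
    - {"linear": [0, 0, -5], "twist": [0, 0, 0.42], "gripper": 0}
    - {"linear": [0, 0, -5], "twist": [0, 0, 0.56], "gripper": 0}
    - {"linear": [0, 0, -5], "twist": [0, 0, 0.7], "gripper": 0}

```text
t: 17.3
tool_pos: [0.5297, 0.1094, 0.3745]
orientation: [0.0, 0.35, 0.937, 0.0]
ft_force: [1.1, 0.7, -1.2]
width: -0.001
```

drive_tool:
  rows:
    - {"linear": [0, 0, 0], "twist": [0, 0, 0.14], "gripper": 0}
    - {"linear": [0, 0, 0], "twist": [0, 0, 0.28], "gripper": 0}
    - {"linear": [0, 0, 0], "twist": [0, 0, 0.42], "gripper": 0}
    - {"linear": [0, 0, 0], "twist": [0, 0, 0.56], "gripper": 0}
    - {"linear": [0, 0, 0], "twist": [0, 0, 0.7], "gripper": 0}

```text
t: 17.8
tool_pos: [0.5296, 0.1094, 0.3744]
orientation: [0.0, 0.65, 0.76, 0.0]
ft_force: [0.7, 0.3, 0.1]
width: -0.003
```

```bash
python3 look.py 17
python3 - <<'E'
from h import *
todo([.48,.27,.40],Rdown(np.radians(86)))
E
```

```text
([253, 201, 18, 6, 44], [263.02, 203.39])
t 17.85 pos [0.5296 0.1094 0.3744] | linear cm [-1.000e-02 -1.700e-01  2.094e+01] twist [ 0.     0.    -1.423] F [ 0.2  0.5 -0.4] w 0.001 j [0.07 0.29 0.22 1.5  0.   1.49]
t 17.85 pos [0.5296 0.1094 0.3744] | linear cm [16.62 -2.54 -2.56] twist [ 0.    -0.     0.218] F [ 0.2  0.5 -0.4] w 0.001 j [0.07 0.29 0.22 1.5  0.   1.49]
```

Stationary (203.39 in both frames), so the lift is held. Now I'll move over for a clear view of the seat and pawl.

drive_tool:
  rows:
    - {"linear": [4, -0.6, -0.6], "twist": [0, 0, 0.1], "gripper": 0}
    - {"linear": [8, -1.2, -1.2], "twist": [0, 0, 0.2], "gripper": 0}
    - {"linear": [12, -1.8, -1.8], "twist": [0, 0, 0.22], "gripper": 0}
    - {"linear": [16, -2.4, -2.4], "twist": [0, 0, 0.22], "gripper": 0}
    - {"linear": [16.6, -2.5, -2.5], "twist": [0, 0, 0.22], "gripper": 0}

```text
t: 18.35
tool_pos: [0.4768, 0.2726, 0.4]
orientation: [-0.0, 0.725, 0.689, 0.001]
ft_force: [-0.1, 0.0, -0.1]
width: -0.001
```

```bash
python3 look.py 18
python3 - <<'E'
from h import *
import pickle
m=arm.camera_model('wrist'); im=arm.grab_frame('wrist'); cv2.imwrite('pics/w18.png',im); pickle.dump(m,open('w18.pkl','wb'))
todo([.48,.27,.40],Rdown(np.radians(86)))
E
```

```text
([253, 201, 18, 5, 43], [263.02, 203.28])
t 18.4 pos [0.4772 0.2717 0.3997] | linear cm [-16.     5.9   23.46] twist [ 1.000e-03 -0.000e+00 -1.623e+00] F [-1.   0.  -0.3] w 0.005 j [0.38 0.32 0.32 1.57 0.   2.01]
t 18.45 pos [0.4778 0.2702 0.3994] | linear cm [-0.    0.22 -0.06] twist [ 0.    -0.     0.016] F [ 0.4 -0.1 -0.2] w -0.003 j [ 0.38  0.32  0.32  1.57 -0.    2.01]
```

View pics/w18.png

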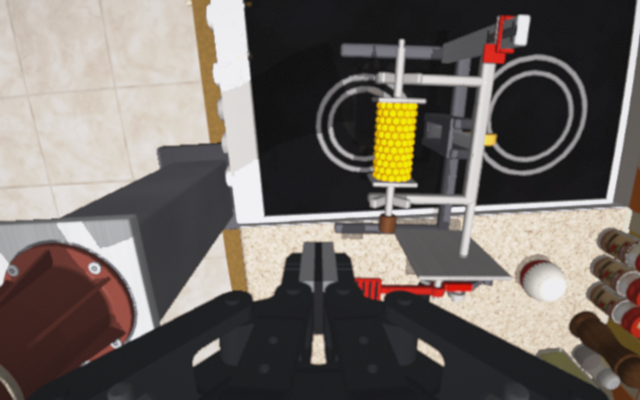

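View pics/s18.png

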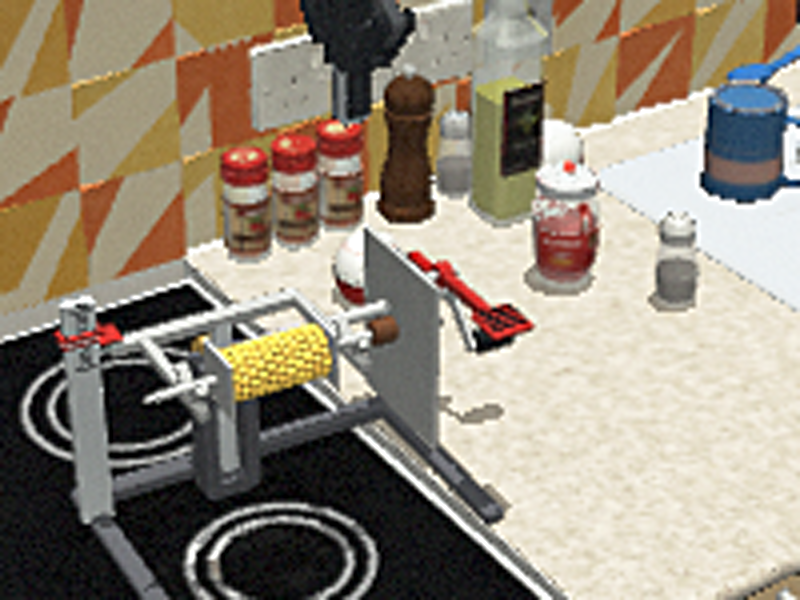

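Run:
```python
from h import *
import pickle
im=arm.grab_frame('scene');a=cv2.imread('pics/scene0.png')
for i in (a,im):
    for b in blobs(i,[0,140,70],[8,255,255],(342,180,376,208),30)[0]: print(b)
m=pickle.load(open('w18.pkl','rb'));w=cv2.imread('pics/w18.png')
cv2.imwrite('pics/w18z.png',cv2.resize(w[10:70,470:550],None,fx=8,fy=8,interpolation=cv2.INTER_CUBIC))
cv2.imwrite('pics/w18y.png',cv2.resize(w[30:250,340:480],None,fx=2.7,fy=2.7,interpolation=cv2.INTER_CUBIC))
z=.236-.0628
t=plane(m,(402,40),z);k=plane(m,(387,226),z);d=t-k;print(t,k,np.degrees(np.arctan2(d[1],d[0])),np.linalg.norm(d),t-d*98/192)
```

```text
([342, 183, 31, 22, 141], [358.18, 194.74])
([342, 183, 31, 22, 142], [358.28, 194.93])
[0.56652141 0.39295398 0.1732    ] [0.55177158 0.19647808 0.1732    ] 85.70674946546796 0.19702876888685464 [0.55899285 0.2926694  0.1732    ]
```

View pics/w18z.png

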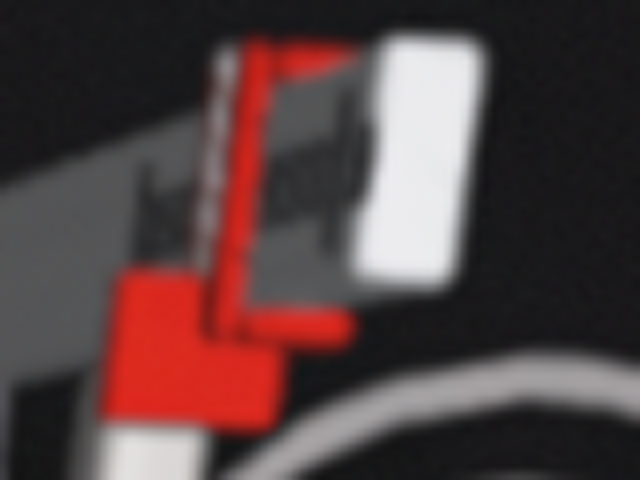

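View pics/w18y.png

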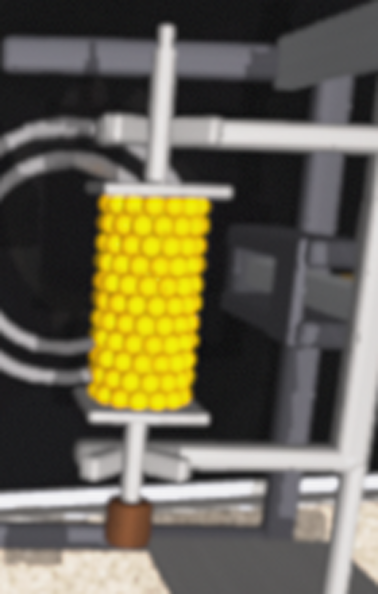

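Run:
```python
from h import *
import pickle
ms=arm.camera_model('scene');m=pickle.load(open('w18.pkl','rb'));m4=pickle.load(open('w4.pkl','rb'))
print('L',tri(m,(498.5,16.3),ms,(255.6,205.8)),'L4',tri(m4,(536.6,7.5),ms,(255.6,205.8)))
print('R',tri(m,(495.9,51),ms,(266.4,203.7)))
print('clip/pointer bottom-right check: pointer centre pred in w18',proj(m,[.6625,.377,.1732]),'t2',proj(m,[.6625,.377,.1889]))
print('pointer px',(470+195/8,10+350/8))
```

```text
L (array([0.66170628, 0.41170237, 0.17597436]), np.float64(0.0007980477862979062)) L4 (array([0.66149643, 0.41181315, 0.17608419]), np.float64(0.0007915180845119126))
R (array([0.66170101, 0.37837136, 0.17244867]), np.float64(0.0025445902007019535))
clip/pointer bottom-right check: pointer centre pred in w18 [495.97295146  53.38871257] t2 [503.85999465  51.65952573]
pointer px (494.375, 53.75)
```

```bash
python3 -c "
from bench import arm
print(arm.close_job())"
```

```text
the job is handed in; nothing more can be done
None
```

I laid the spit in both notches, pressed the thumb plate for about 4.5 s, and let the pawl drop back in. The job was handed in at about 18.5 s. The lift sank at roughly 11 mm/s and is now held four teeth lower, on tooth 1.

Last checks, all from the camera images:
- **Pointer and marker:** the pointer is at about z = 0.173 m and the clip at 0.172–0.176 m. They overlap in both the scene and wrist views.
- **Lift:** the pointer did not move between frames taken about 1.7 s apart. Just after I let go, the lift was still sinking with the pawl not fully in; it then settled onto the tooth.
- **Pawl:** the thumb plate is back within 0.2 px of where it started, so the nose is down.
- **Spit:** its centre is within a few mm of the middle between the notches. Its axis is at 85.7°, against about 85.6° for the stand.
- **Surroundings:** the arm is clear of everything and I came near no bystanders. I did not measure their positions again at the end.

One height check disagreed: a two-view estimate from a poorly placed pair of wrist pictures put the clip at 0.190 m and the pointer at 0.207 m at the start. I discarded it because the other three estimates of the clip agreed with each other.

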